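# Load the beetle slide under the stage clips of a digital microscope

## Robot

A 7-joint arm with a two-finger parallel gripper is mounted at the origin on the work surface. World frame = base frame: x ahead of the robot, y to its left, z up, the work surface at z = 0. Lengths are in m, angles in rad, forces in N, time in s.
With the tool pointing down it reaches from about 0.4 to 0.875 m from the base axis. Payload 19.3 kg.
Tool frame: the origin (TCP) lies at the very end of the fingers, on their centre line; the grasp point (between the pads) lies bot.grasp_offset behind it (bot.grasp_offset is the distance from the TCP to the grasp point, in m); z points along the fingers, y is the direction in which the jaws open and shut (so a half turn about z gives the same grasp; the last joint's range is limited). The gripper opens to 85 mm and grips with 20 to 120 N. Pads are 22 mm wide; open, the fingers measure 114 mm over their backs; the gripper's body (76 mm by 85 mm) begins 54 mm behind the grasp point. The pads swing forward as they close: fully open they stand 13 mm farther back than shut.
Start: joints at [1.165, 0.521, -0.036, 1.599, 0.021, 1.021, -0.113], TCP at [0.206, -0.59, 0.231] pointing down, gripper open.
Joint ranges: [-2.91, 2.91], [-0.3, 2.13], [-1.5, 1.42], [0.17, 2.43], [-1.26, 4.41], [0.16, 1.93], [-2.52, 2.52]. Speed limits (rad/s): [1.89, 1.89, 2.39, 2.39, 3.01, 3.01, 3.01].

## Interface

Orientations are given as [roll, pitch, yaw] about the fixed x, y, z axes, in that order (R = Rz(yaw) Ry(pitch) Rx(roll)).
In Python, from workcell import bot gives the robot as it stands. The module is installed in compiled form; this text tells all that it offers.
- The arm moves only by the shell command python3 -m handwheel 'ROWS' [OPENING] [FORCE]. ROWS is JSON, a list of rows, each a list of 6 numbers: the shift along the tool's x, y, z as a fraction of full scale, then the turn, a rotation vector about the tool's x, y, z as a fraction of full scale. In form: [[x, y, z, rx, ry, rz], ...]. A call has 1 to 8 rows; each row shifts and turns the commanded pose from where the row before left it, along the tool's axes as they then stand; what a row does not reach is not made up. Full scale, the value 1, is 0.025 m for a shift and 360 degrees for a turn. A row lasts 1/8 s, in which the tool goes at most 62.5 mm and 10.7 degrees, less where a joint would pass 70% of its speed; a pose out of reach is approached as far as the arm can. A call with a number of a shift or a turn outside -1 to 1 is refused whole. A call with a gripper value outside its range is refused whole. OPENING is the closure, from -1 (fully open) to 1 (shut), set as the call begins (- or left out, the last holds). The fingers move at their own pace and stop on an object; FORCE is the grip in N (left out, the last holds). Time passes only in rows, so rows that do not move let the fingers close. It gives the time, the measured TCP pose, the force and the opening at its end, in the units of the state.
- bot.observe(): the state, without advancing time (a new reading comes with each control period).
- bot.grab_frame(name): name is "side" or "top" or "wrist"; returns a dict with "pixels" (400x640x3 uint8, blue, green, red), "vertical_fov" (degrees; the focal length in pixels is half the picture's height over the tangent of half this angle, whatever the lens; pixels are square), "cx", "cy" (the principal point, pixels), "R" (3x3) and "t" (3): a world point X has camera coordinates R X + t. Camera axes: x right, y down, z forward; pixel columns grow to the right and rows downward; lengths in m; the calibration is good to about 2 mm. A picture is of the moment at which its call begins. There is no depth.
- bot.job_done(): hands the job in, once; it reports no verdict.
Trained networks look in a picture, given as the dict that the camera call returned (one of the last four; its "shot" number tells which), for a name from the list of things; names that differ only in an ending like _2 or _b are one class to them, and where a whole thing is asked for, a point or a joint stands for the part that bears it (a point fixed in the world has none). Each returns a list of dicts, best first, with "score" (0 to 1); they miss things now and then, are a little off and sometimes report something else, mostly with a low value. They report only what shows in the picture. A call takes as long as a camera call. They do not tell look-alikes from the thing itself.
- bot.trace(picture, thing): "region" (400x640 bool, what is visible of it) and "point" ([column, row] in pixels, amid what is visible of it).
The state is a dict: "clock": time; "qpos": joint angles; "qd": joint speeds; "joint_efforts": joint torques, N m; "position": TCP position; "tool_rot": TCP orientation; "force": force on the tool from outside, world axes, zero at the start; "moment": the same for the moment, N m; "grip_width": finger opening in m.
Only numpy, scipy, OpenCV 4.12 (cv2) and the standard library are available. Lean on these libraries where they do the work, as an engineer would, in place of code of your own. Each camera call takes 0.05 s, during which the arm holds its last target.

## Task

Take the beetle slide (blue frame) out of the slide tray and load it on the digital microscope, beetle side up: slide it under both stage clips until they have ridden over the edge of its frame and snapped down on to the glass, and leave it lying square to the stand with the beetle centred under the lens. Do not bump the lens head, and leave the leaf slide, the dish and the dropper bottle as they are.

Things in the scene. Friction and masses are not known exactly. Their poses are not given: they have to be found in the camera images.
- slide_centre (a point): the beetle slide, loose, about 45 g: glass plate with a brown beetle on white, in a blue plastic frame. 44 mm (its x) by 64 mm (its y) by 7 mm thick (z, up, beetle on top). The frame is a rim 5 mm wide all round; the glass inside lies 2.5 mm below the rim's top, 4.5 mm above the underside. Point: its centre, half-way up (3.5 mm above the underside).
- stage_centre (a point): point on the microscope's base plate right under the lens, middle of a black disc 95 mm across. x: from the open front to the pillar behind; y: to the left clip; z: up. The slide belongs with its centre here, 64 mm side along y (either way round). Plate top level, 18 mm above the bench, bare in front of the clips; reaches 95 mm in front, 125 mm behind, 85 mm to each side.
- clip_left (a joint): left sprung clip, angle in rad: steel strip 9 mm wide from a post (52 mm behind, 30 mm left of stage_centre, 17 mm tall) forward and inward; its heel presses on the plate, its tip is turned up as a lead-in lip. 0 = heel on bare plate, about 0.16 = on the slide's rim, about 0.10 = snapped down on the glass. Presses with about 1 N; pushing in under both takes 3 to 6 N.
- clip_right (a joint): right sprung stage clip, the mirror image of clip_left (post 52 mm behind and 30 mm right of stage_centre); same values.
- clip_left_heel (a point): underside of the left clip's heel: 8.5 mm behind and 17 mm left of stage_centre when the clip is down. The turned-up lip reaches 26 mm further forward than the heel, its tip 11 mm above the plate.
- clip_right_heel (a point): the same point of the right clip, 17 mm right of stage_centre.
- lens: lens head, fixed to a 25 mm pillar that stands 100 mm behind stage_centre: lens, light collar (50 mm across) and camera upright over stage_centre, joined to the pillar by an arm. Lowest point 200 mm above the plate (218 mm above the bench), top 385 mm above the bench. Not to be bumped. Origin: on the bench below the lens; axes as stage_centre.
- tray: grey slide tray, fixed: 214 mm (its x) by 75 mm (its y), floor 3 mm thick, walls 16 mm high. Two places, 52 mm either side of its middle along x; a slide lies with its 64 mm side across the tray, its ends 2 to 3 mm from the walls, so it can be taken there only by its long edges (across 44 mm); 30 mm is free beside each, but for studs 4 mm high in the corners. Origin: centre of its underside.
- leaf_centre (a point): the leaf slide, same make and size, a green leaf in a white frame; it lies in the other place of the tray and stays there. Centre, half-way up.
- dish_centre (a point): small closed petri dish, 63 mm across, 15 mm high, loose on the bench; leave it. Point 6.5 mm above the bench.
- bottle_centre (a point): amber dropper bottle with a black rubber bulb, 32 mm across, 79 mm high, loose on the bench; leave it. Centre, half-way up.
Things that resemble listed ones, but are neither listed nor needed, are in the scene too. What is shaped like the part that bears slide_centre but black is not meant.

How it is judged:
At the end, for the whole second after the job is handed in: The beetle slide lies flat on the base plate, beetle side up, under both clips: its centre within 9 mm of the lens axis, square to the stand within 8 degrees, and both clips snapped down on its glass inside the rim (each clip between 0.075 and 0.13 rad) (horizontal distance between slide_centre and stage_centre below 0.009 m and angle between the y axis of slide_centre and the y axis of stage_centre, either way round below 0.14 rad and angle between slide_centre's own z axis and vertical below 0.05 rad and z of slide_centre in the frame of stage_centre below 0.0055 m and value of joint clip_left between 0.075 and 0.13 rad and value of joint clip_right between 0.075 and 0.13 rad); the robot touches nothing.
It fails at once if the robot bumps the lens head (contact force between lens and the arm above 2 N or contact force between lens and the fingers above 2 N).
It fails at once if the leaf slide is moved from its place (distance of leaf_centre from where it was at the start of the episode above 0.015 m).
It fails at once if the dish is moved (distance of dish_centre from where it was at the start of the episode above 0.02 m).
It fails at once if the dropper bottle is moved or tipped (distance of bottle_centre from where it was at the start of the episode above 0.02 m or angle between bottle_centre's own z axis and vertical above 0.3 rad).
It also fails if it takes over 64 s, if anything falls off the work surface, if the arm or the gripper's body presses on something with over 40 N, if the wrist force passes 120 N, or if a joint passes its speed limit or range.

## Working session

There is one attempt and no reset: what is moved stays moved. The work goes in short steps, Python scripts to look and compute and a shell command to move; the robot and the scene stay as the last step left them, time stands still between calls to the robot, and variables do not carry over. Pictures are saved under pics/ and viewed, and the job is handed in when it is done.

```bash
mkdir -p pics; cat > h.py <<'E'
import numpy as np, cv2
from workcell import bot
def save(p,name,crop=None,scale=1):
    im=p["pixels"]
    if crop: im=im[crop[1]:crop[3],crop[0]:crop[2]]
    if scale!=1: im=cv2.resize(im,None,fx=scale,fy=scale,interpolation=cv2.INTER_CUBIC)
    cv2.imwrite("pics/"+name+".png",im)
def cam(p):
    f=p["pixels"].shape[0]/2/np.tan(np.radians(p["vertical_fov"])/2)
    return f,np.array(p["R"]),np.array(p["t"])
def ray(p,uv,z):
    f,R,t=cam(p); d=R.T@np.array([(uv[0]-p["cx"])/f,(uv[1]-p["cy"])/f,1.]); c=-R.T@t
    return c+d*(z-c[2])/d[2]
def proj(p,X):
    f,R,t=cam(p); q=R@np.array(X)+t
    return [p["cx"]+f*q[0]/q[2],p["cy"]+f*q[1]/q[2]]
E
python3 - <<'E'
from h import *
s=bot.observe(); print({k:np.round(v,3).tolist() for k,v in s.items()}, bot.grasp_offset)
for n in ["side","top","wrist"]:
    p=bot.grab_frame(n); save(p,n+"0"); print(n,p["vertical_fov"],(-np.array(p["R"]).T@np.array(p["t"])).round(3))
    if n!="wrist":
      for th in ["slide_centre","leaf_centre","tray","lens","clip_left","clip_right","dish_centre","bottle_centre"]:
        print(th,[(round(r["score"],2),np.round(r["point"]).tolist(),int(r["region"].sum())) for r in bot.trace(p,th)])
E
```

```text
{'clock': 0.0, 'qpos': [1.165, 0.522, -0.036, 1.6, 0.021, 1.021, -0.113], 'qd': [0.001, 0.001, 0.001, -0.0, 0.001, 0.0, 0.0], 'joint_efforts': [0.003, -92.708, 1.982, -36.991, 0.018, 0.008, 0.0], 'position': [0.206, -0.59, 0.231], 'tool_rot': [-3.14, 0.0, 0.336], 'force': [0.514, -0.449, -0.057], 'moment': [-0.001, 0.01, -0.017], 'grip_width': 0.085} 0.0187
side 55.7171836856832 [0.543 0.577 0.627]
slide_centre [(0.87, [286.0, 258.0], 624), (0.71, [212.0, 263.0], 689), (0.68, [236.0, 214.0], 490), (0.57, [284.0, 351.0], 1027)]
leaf_centre [(0.91, [338.0, 271.0], 707)]
tray [(0.82, [311.0, 267.0], 2796)]
lens [(0.78, [337.0, 30.0], 2717), (0.62, [330.0, 122.0], 7547)]
clip_left []
clip_right [(0.65, [333.0, 133.0], 50)]
dish_centre [(0.84, [416.0, 202.0], 557)]
bottle_centre [(0.59, [279.0, 180.0], 346)]
top 44.27871572129634 [0.552 0.049 1.076]
slide_centre [(0.9, [312.0, 122.0], 519), (0.88, [254.0, 120.0], 603), (0.61, [184.0, 191.0], 607), (0.57, [264.0, 178.0], 599)]
leaf_centre [(0.73, [249.0, 224.0], 626)]
tray []
lens [(0.88, [475.0, 197.0], 3452)]
clip_left [(0.57, [424.0, 208.0], 135)]
clip_right []
dish_centre [(0.76, [341.0, 301.0], 679), (0.65, [422.0, 204.0], 155), (0.24, [256.0, 201.0], 2192)]
bottle_centre [(0.64, [346.0, 158.0], 216)]
wrist 61.786743670210384 [ 0.27  -0.567  0.375]
```

View pics/side0.png

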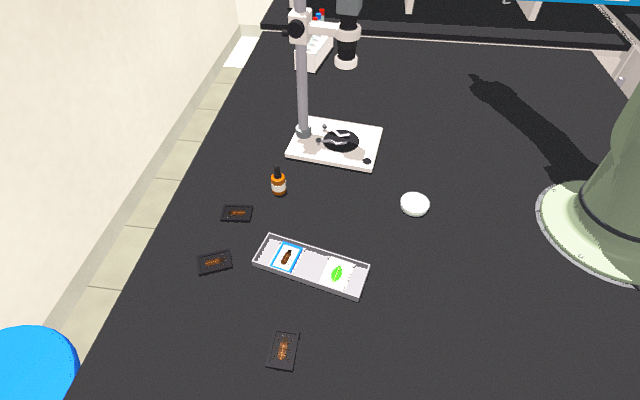

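View pics/top0.png

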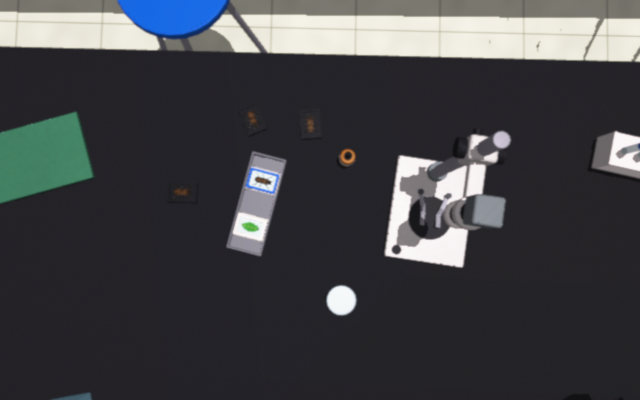

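View pics/wrist0.png

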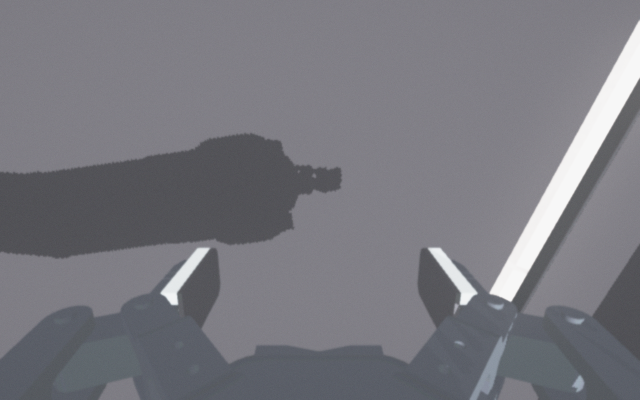

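```bash
python3 - <<'E'
from h import *
p=bot.grab_frame("top"); save(p,"topcrop",(160,80,520,320),2.2)
p=bot.grab_frame("side"); save(p,"sidecrop",(180,60,480,380),1.85)
E
```

```text
(no output)
```

View crops.

View pics/topcrop.png

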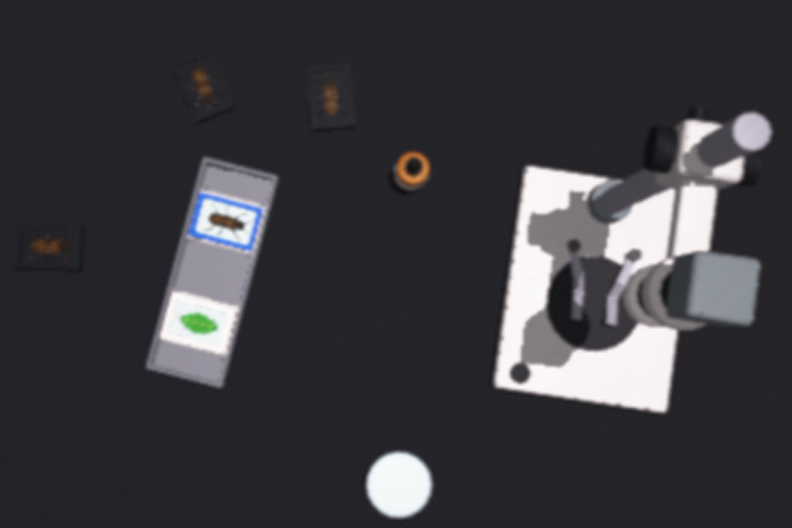

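View pics/sidecrop.png

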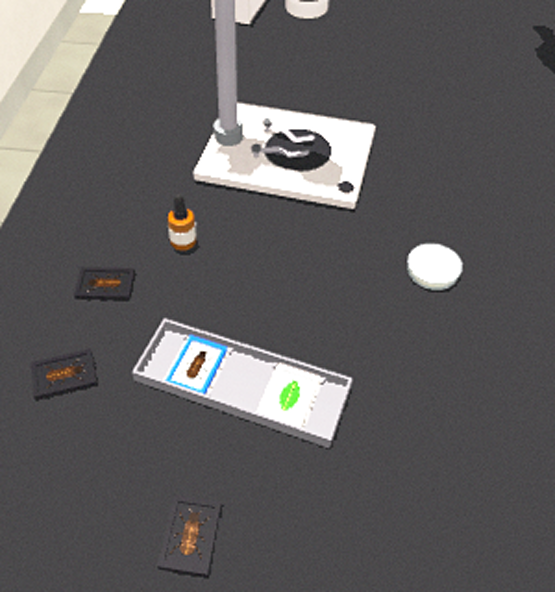

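```bash
python3 - <<'E'
from h import *
for n in ["top","side"]:
    p=bot.grab_frame(n)
    for th,z in [("slide_centre",.0075),("leaf_centre",.0065),("dish_centre",.0065),("bottle_centre",.04),("tray",.008)]:
        for r in bot.trace(p,th):
            reg=r["region"].astype(np.uint8); cnt=max(cv2.findContours(reg,0,1)[0],key=cv2.contourArea)
            rc=cv2.minAreaRect(cnt); bx=cv2.boxPoints(rc)
            hsv=cv2.cvtColor(p["pixels"],cv2.COLOR_BGR2HSV)[r["region"]]
            W=np.array([ray(p,b,z)[:2] for b in bx])
            print(n,th,round(r["score"],2),np.round(r["point"]),"world",ray(p,rc[0],z)[:2].round(4),np.round(np.linalg.norm(W[1]-W[0]),3),np.round(np.linalg.norm(W[2]-W[1]),3),"ang",np.degrees(np.arctan2(*(W[1]-W[0])[::-1])).round(1))
    # blue frame
    hsv=cv2.cvtColor(p["pixels"],cv2.COLOR_BGR2HSV)
    m=cv2.inRange(hsv,(95,120,100),(115,255,255)); 
    a,b,c,d=(230,150,300,210) if n=="top" else (260,230,310,285)
    mm=np.zeros_like(m); mm[b:d,a:c]=m[b:d,a:c]
    pts=cv2.findNonZero(mm).reshape(-1,2).astype(float)
    W=np.array([ray(p,q,.010)[:2] for q in pts])*1000
    rc=cv2.minAreaRect(W.astype(np.float32)); print(n,"blue",len(pts),rc, W.mean(0)); print(cv2.boxPoints(rc))
E
```

```text
top slide_centre 0.93 [252. 120.] world [0.7955 0.1977] 0.043 0.066 ang -65.1
top slide_centre 0.66 [265. 181.] world [0.6592 0.1701] 0.047 0.067 ang -10.3
top slide_centre 0.56 [182. 189.] world [0.6307 0.3453] 0.063 0.044 ang -88.7
top slide_centre 0.56 [312. 124.] world [0.7875 0.0702] 0.044 0.065 ang -84.5
top leaf_centre 0.92 [249. 226.] world [0.5584 0.1956] 0.045 0.066 ang -14.1
top dish_centre 0.95 [340. 302.] world [ 0.4073 -0.0062] 0.056 0.06 ang -88.8
top dish_centre 0.45 [438. 215.] world [ 0.5983 -0.2182] 0.064 0.013 ang -15.8
top dish_centre 0.42 [262. 181.] world [0.6602 0.171 ] 0.045 0.067 ang -14.1
top bottle_centre 0.78 [346. 158.] world [ 0.7105 -0.0094] 0.03 0.034 ang -88.7
top tray 0.75 [254. 202.] world [0.6093 0.1827] 0.216 0.078 ang -13.4
top blue 153 ((659.5731201171875, 171.26614379882812), (64.28257751464844, 42.879150390625), 76.59676361083984) [660.11586425 173.90948314]
[[631.2671  144.97005]
 [672.9783  135.03053]
 [687.87915 197.56224]
 [646.16797 207.50175]]
side slide_centre 0.96 [288. 255.] world [0.6581 0.1682] 0.066 0.048 ang -101.0
side slide_cen
[... 232 characters left out ...]
ide_centre 0.53 [278. 180.] world [ 0.7167 -0.0399] 0.101 0.034 ang -77.5
side leaf_centre 0.79 [335. 272.] world [0.5566 0.1919] 0.066 0.048 ang -101.9
side leaf_centre 0.36 [331. 122.] world [ 0.639 -0.472] 0.428 1.136 ang -166.9
side dish_centre 0.95 [413. 202.] world [ 0.4043 -0.0091] 0.077 0.066 ang -103.7
side bottle_centre 0.7 [276. 181.] world [ 0.7087 -0.0074] 0.035 0.089 ang -172.1
side tray 0.74 [308. 268.] world [0.6076 0.1811] 0.095 0.236 ang -91.3
side blue 179 ((656.8028564453125, 167.88421630859375), (62.11358642578125, 45.01676940917969), 77.1548080444336) [654.51436849 165.31316154]
[[627.9533  142.60866]
 [671.84344 132.60063]
 [685.6524  193.15977]
 [641.76227 203.1678 ]]
```

```bash
python3 - <<'E'
from h import *
for n,(a,b,c,d) in [("top",(370,130,520,290)),("side",(270,100,400,185))]:
    p=bot.grab_frame(n); save(p,n+"st",(a,b,c,d),5)
    hsv=cv2.cvtColor(p["pixels"],cv2.COLOR_BGR2HSV)
    v=hsv[...,2]; print(n,[v[y,x] for x,y in ([(430,260),(480,180)] if n=="top" else [(300,155),(370,130)])])
E
```

```text
top [np.uint8(247), np.uint8(247)]
side [np.uint8(255), np.uint8(255)]
```

View pics/topst.png

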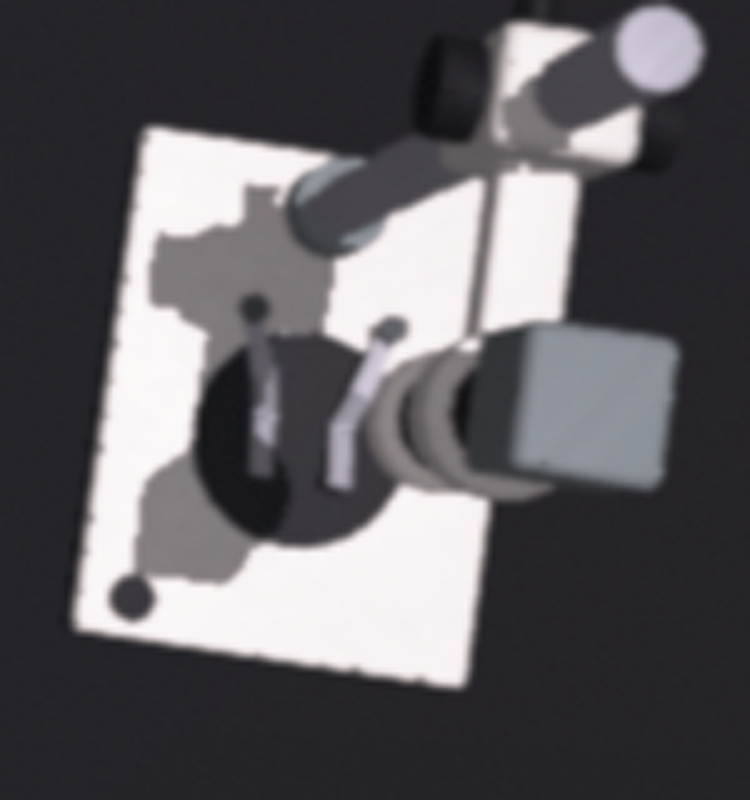

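View pics/sidest.png

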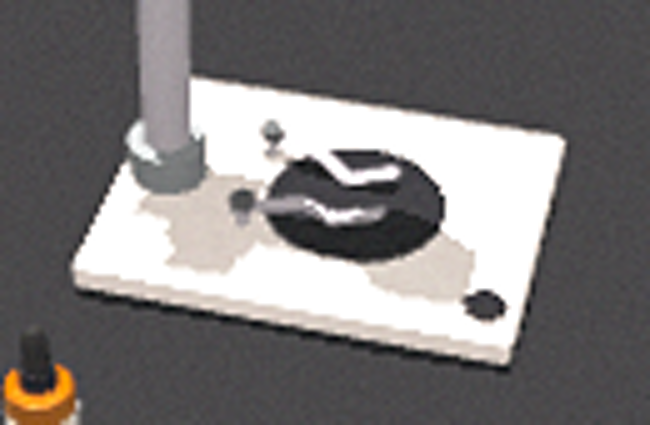

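```bash
python3 - <<'E'
from h import *
from scipy.optimize import least_squares
loc={"fl":(-.095,.085),"fr":(-.095,-.085),"bl":(.125,.085),"br":(.125,-.085),"c":(0,0)}
obs={"top":{"fl":(385,256),"fr":(463.2,267.6),"bl":(399,155.4),"br":(486,165.6)},"side":{"fl":(371,170),"fr":(383.4,128),"bl":(285,153.6),"c":(341.2,141.2)}}
P={n:bot.grab_frame(n) for n in obs}
def T(s,l): c,si=np.cos(s[2]),np.sin(s[2]); return [s[0]+c*l[0]-si*l[1],s[1]+si*l[0]+c*l[1],.018]
def res(s,ns=("top","side")): return np.concatenate([np.array(proj(P[n],T(s,loc[k])))-o for n in ns for k,o in obs[n].items()])
for ns in [("top",),("side",),("top","side")]:
    r=least_squares(res,[.58,-.2,-.1],args=(ns,)); print(ns,r.x.round(4),np.degrees(r.x[2]).round(2),r.fun.round(1))
for n in obs:
    for k,o in obs[n].items(): print(n,k,ray(P[n],o,.018)[:2].round(4))
E
```

```text
('top',) [ 0.5863 -0.1991 -0.1485] -8.51 [ 1.3 -1.4  1.3  0.5  3.6 -1.1 -6.2  2. ]
('side',) [ 0.5827 -0.191  -0.1438] -8.24 [ 0.9  0.   0.1  0.2 -1.  -0.5 -0.   0. ]
('top', 'side') [ 0.5848 -0.1972 -0.1478] -8.47 [ 0.4 -0.6  0.5  1.2  2.7 -0.4 -7.1  2.6 -0.  -1.8 -0.6 -1.2 -1.5 -2.3
 -0.6 -1.5]
top fl [ 0.502  -0.0982]
top fr [ 0.4808 -0.2663]
top bl [ 0.72   -0.1257]
top br [ 0.702  -0.3151]
side fl [ 0.503 -0.093]
side fr [ 0.4766 -0.2623]
side bl [ 0.7157 -0.1234]
side c [ 0.5827 -0.1911]
```

```bash
python3 - <<'E'
from h import *
from scipy.optimize import least_squares
loc={"fl":(-.095,.085),"fr":(-.095,-.085),"bl":(.125,.085),"c":(0,0)}
obs={"top":{"fl":(385,256),"fr":(463.2,267.6),"bl":(399,155.4)},"side":{"fl":(371,170),"fr":(383.4,128),"bl":(285,153.6),"c":(341.2,141.2)}}
P={n:bot.grab_frame(n) for n in obs}
def T(s,l): c,si=np.cos(s[2]),np.sin(s[2]); return [s[0]+c*l[0]-si*l[1],s[1]+si*l[0]+c*l[1],.018]
def res(s,ns=("top","side")): return np.concatenate([np.array(proj(P[n],T(s,loc[k])))-o for n in ns for k,o in obs[n].items()])
for ns in [("top",),("side",),("top","side")]:
    r=least_squares(res,[.58,-.2,-.1],args=(ns,)); print(ns,r.x.round(4),np.degrees(r.x[2]).round(2),r.fun.round(1))
E
python3 -m handwheel '[[0,0,0,0,0,0]]' -1 40
```

```text
('top',) [ 0.5855 -0.1942 -0.1261] -7.22 [-0.1  0.   0.2  0.1 -0.  -0.1]
('side',) [ 0.5827 -0.191  -0.1438] -8.24 [ 0.9  0.   0.1  0.2 -1.  -0.5 -0.   0. ]
('top', 'side') [ 0.5842 -0.1933 -0.1316] -7.54 [-0.7  0.4 -0.5  0.9 -0.1  0.3  0.9 -0.9 -0.8 -0.7 -1.3 -0.7 -0.5 -0.6]
clock: 2.08
position: [0.2059, -0.5901, 0.2313]
tool_rot: [-3.142, 0.0, 0.336]
force: [0.2, 0.2, 0.1]
grip_width: 0.0855
```

```bash
python3 -m handwheel '[[1,-0.97,0,0,0,0],[1,-0.97,0,0,0,0],[1,-0.97,0,0,0,0],[1,-0.97,0,0,0,0],[1,-0.97,0,0,0,0],[1,-0.97,0,0,0,0],[1,-0.97,0,0,0,0],[1,-0.97,0,0,0,0]]' -1 40
```

```text
clock: 3.08
position: [0.3313, -0.34, 0.2315]
tool_rot: [3.141, -0.0, 0.336]
force: [-0.0, -0.8, -0.2]
grip_width: 0.0857
```

```bash
cat >> h.py <<'E'
from scipy.spatial.transform import Rotation as Ro
def rel(target,yaw=None,tilt=0):
    """shift in tool axes (units of 25mm) + turn to go from the present pose to target; yaw = heading of tool x when untilted, tilt about tool y"""
    s=bot.observe(); R0=Ro.from_euler("xyz",s["tool_rot"])
    d=R0.inv().apply(np.array(target)-s["position"])/.025
    print("pos",np.round(s["position"],4),"rot",np.degrees(s["tool_rot"]).round(2),"q",np.round(s["qpos"],2),"clk",s["clock"],"F",np.round(s["force"],1))
    print("shift units",d.round(2))
    if yaw is not None:
        R1=Ro.from_euler("xyz",[np.pi,0,np.radians(yaw)])*Ro.from_euler("y",np.radians(tilt))
        rv=(R0.inv()*R1).as_rotvec(degrees=True); print("turn deg",rv.round(2),"units",(rv/360).round(4))
E
python3 -c "
from h import *
rel([.50,.08,.23],76.6)"
```

```text
pos [ 0.3313 -0.34    0.2315] rot [ 1.7998e+02 -1.0000e-02  1.9240e+01] q [ 0.78  0.29 -0.13  1.98  0.05  0.88 -0.61] clk 3.075 F [-0.  -0.8 -0.2]
shift units [ 11.91 -13.64   0.06]
turn deg [ 2.000e-02 -0.000e+00 -5.736e+01] units [ 1.000e-04 -0.000e+00 -1.593e-01]
```

```bash
python3 -m handwheel '[[0.87,-1,0,0,0,0],[0.87,-1,0,0,0,0],[0.87,-1,0,0,0,0],[0.87,-1,0,0,0,0],[0.87,-1,0,0,0,0],[0.87,-1,0,0,0,0],[0.87,-1,0,0,0,0],[0.87,-1,0,0,0,0]]'
python3 -m handwheel '[[0.87,-1,0,0,0,0],[0.87,-1,0,0,0,0],[0,0,0,0,0,-0.027],[0,0,0,0,0,-0.027],[0,0,0,0,0,-0.027],[0,0,0,0,0,-0.027],[0,0,0,0,0,-0.027],[0,0,0,0,0,-0.025]]'
python3 -c "
from h import *
rel([.6583,.1695,.15],76.6)"
```

```text
clock: 4.08
position: [0.4296, -0.0939, 0.2315]
tool_rot: [3.141, -0.0, 0.336]
force: [-0.5, -0.4, 0.2]
grip_width: 0.0854
clock: 5.08
position: [0.4539, -0.0334, 0.2314]
tool_rot: [3.141, 0.0, 1.346]
force: [0.1, -0.2, -0.3]
grip_width: 0.0854
pos [ 0.4539 -0.0334  0.2314] rot [179.98   0.    77.14] q [ 0.37  0.28 -0.51  2.01  0.18  0.89 -0.46] clk 5.075 F [ 0.1 -0.2 -0.3]
shift units [9.73 6.16 3.26]
turn deg [0.02 0.   0.54] units [0.0001 0.     0.0015]
```

```bash
python3 -m handwheel '[[1,0.77,0.1,0,0,0],[1,0.77,0.1,0,0,0],[1,0.77,0.2,0,0,0],[1,0.77,0.4,0,0,0],[1,0.77,0.4,0,0,0],[1,0.77,0.4,0,0,0.0015],[1,0.77,0.4,0,0,0],[1,0.77,0.4,0,0,0]]'
python3 -m handwheel '[[1,0,0.4,0,0,0],[0.7,0,0.4,0,0,0],[0,0,0,0,0,0]]'
python3 - <<'E'
from h import *
rel([.6583,.1695,.15],76.6)
p=bot.grab_frame("wrist"); save(p,"w1")
E
```

```text
clock: 6.08
position: [0.6505, 0.1265, 0.1709]
tool_rot: [3.142, 0.0, 1.331]
force: [-0.3, -1.5, 0.8]
grip_width: 0.0849
clock: 6.45
position: [0.6591, 0.1684, 0.1504]
tool_rot: [-3.14, 0.0, 1.333]
force: [-0.6, -0.4, -0.0]
grip_width: 0.0853
pos [0.6591 0.1684 0.1504] rot [-1.7992e+02  1.0000e-02  7.6400e+01] q [-0.07  0.73 -0.44  1.49  0.34  1.   -0.84] clk 6.45 F [-0.6 -0.4 -0. ]
shift units [ 0.03 -0.04  0.02]
turn deg [-0.08  0.01 -0.2 ] units [-0.0002  0.     -0.0005]
```

View pics/w1.png

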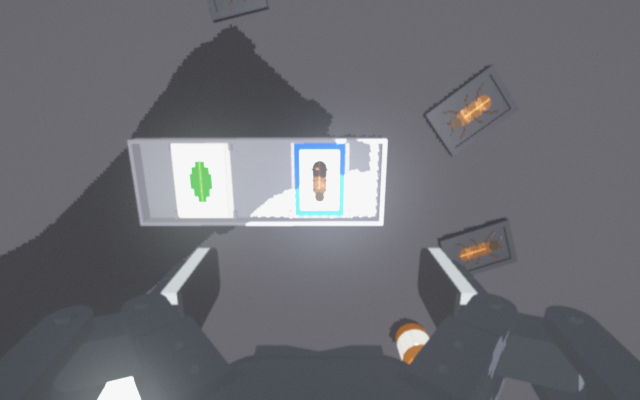

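```bash
python3 - <<'E'
from h import *
p=bot.grab_frame("wrist")
hsv=cv2.cvtColor(p["pixels"],cv2.COLOR_BGR2HSV)
m=cv2.inRange(hsv,(95,120,60),(125,255,255)); mm=np.zeros_like(m); mm[130:230,280:360]=m[130:230,280:360]
pts=cv2.findNonZero(mm).reshape(-1,2).astype(float)
W=np.array([ray(p,q,.010)[:2] for q in pts])*1000
rc=cv2.minAreaRect(W.astype(np.float32)); print(len(pts),rc)
# tray corners at wall top z=.016
for q in [(129,139),(387,138),(385,226),(141,226)]: print(ray(p,q,.016)[:2].round(4))
for r in bot.trace(p,"slide_centre"):
    cnt=max(cv2.findContours(r["region"].astype(np.uint8),0,1)[0],key=cv2.contourArea); 
    print(r["score"],r["point"],cv2.minAreaRect(np.array([ray(p,q[0],.01)[:2]*1000 for q in cnt]).astype(np.float32)))
E
```

```text
442 ((662.9691772460938, 182.26016235351562), (40.29160690307617, 42.626407623291016), 77.75054168701172)
[0.5163 0.2424]
[0.7238 0.1925]
[0.7078 0.1166]
[0.4971 0.1682]
0.96 [234.8, 7.8] ((631.2366943359375, 314.85546875), (13.072375297546387, 44.92860794067383), 76.2373046875)
0.83 [469.8, 109.1] ((795.594482421875, 197.98056030273438), (66.81072998046875, 46.24359130859375), 23.814998626708984)
0.8 [318.0, 178.3] ((659.7488403320312, 170.926025390625), (66.11837768554688, 44.88180923461914), 76.31717681884766)
0.77 [479.1, 244.9] ((787.2373657226562, 72.56621551513672), (65.38776397705078, 48.08051300048828), 5.935318470001221)
```

```bash
python3 -m handwheel '[[0.08,0,0.7,0,0,0],[0,0,0.7,0,0,0],[0,0,0.7,0,0,0],[0,0,0.7,0,0,0],[0,0,0.7,0,0,0],[0,0,0.5,0,0,0],[0,0,0,0,0,0]]' -0.45
python3 - <<'E'
from h import *
rel([.6592,.1703,.015],76.4)
p=bot.grab_frame("wrist"); save(p,"w2")
s=bot.observe(); R=Ro.from_euler("xyz",s["tool_rot"]); w=s["grip_width"]/2
for dz in (0,-.004,-.008,-.012,-.0187):
  print(dz,[np.round(proj(p,R.apply([x,y,dz])+s["position"])).tolist() for y in (-w,w) for x in (-.011,.011)])
print(np.round([proj(p,[.6592,.1703,.01])]))
E
```

```text
clock: 7.48
position: [0.6598, 0.1691, 0.0502]
tool_rot: [-3.14, 0.001, 1.332]
force: [-1.2, -0.1, 0.4]
grip_width: 0.062
pos [0.6598 0.1691 0.0502] rot [-1.7993e+02  4.0000e-02  7.6300e+01] q [-0.09  0.85 -0.4   1.54  0.4   0.84 -0.88] clk 7.475 F [-1.2 -0.1  0.4]
shift units [ 0.04 -0.03  1.41]
turn deg [-0.07  0.04 -0.1 ] units [-0.0002  0.0001 -0.0003]
0 [[254.0, 275.0], [251.0, 232.0], [385.0, 275.0], [388.0, 232.0]]
-0.004 [[252.0, 280.0], [250.0, 236.0], [387.0, 280.0], [389.0, 236.0]]
-0.008 [[251.0, 284.0], [248.0, 239.0], [388.0, 284.0], [391.0, 239.0]]
-0.012 [[249.0, 289.0], [246.0, 243.0], [390.0, 289.0], [393.0, 243.0]]
-0.0187 [[246.0, 298.0], [242.0, 250.0], [394.0, 298.0], [397.0, 250.0]]
[[317. 222.]]
```

View pics/w2.png

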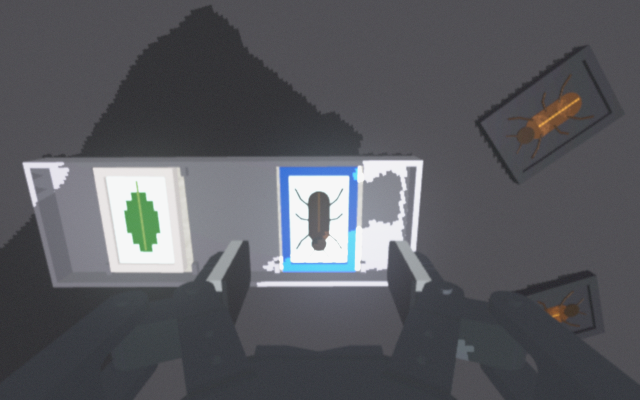

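```bash
python3 -m handwheel '[[0.04,-0.02,0.5,0,0,0],[0,0,0.5,0,0,0],[0,0,0.5,0,0,0],[0,0,0.35,0,0,0],[0,0,0.2,0,0,0],[0,0,0,0,0,0]]'
python3 -m handwheel '[[0,0,0,0,0,0],[0,0,0,0,0,0],[0,0,0,0,0,0],[0,0,0,0,0,0]]' 0.6 40
python3 - <<'E'
from h import *
rel([.6592,.1703,.015],76.4)
p=bot.grab_frame("wrist"); save(p,"w3")
E
```

```text
clock: 8.28
position: [0.6599, 0.1702, -0.0002]
tool_rot: [-3.141, 0.0, 1.332]
force: [0.7, -0.4, -0.2]
grip_width: 0.0618
clock: 8.78
position: [0.6609, 0.1706, 0.0014]
tool_rot: [3.14, -0.001, 1.332]
force: [-0.1, 0.3, 8.2]
grip_width: 0.0427
pos [0.6609 0.1706 0.0014] rot [ 1.7989e+02 -7.0000e-02  7.6290e+01] q [-0.11  0.91 -0.38  1.55  0.44  0.76 -0.91] clk 8.775 F [-0.1  0.3  8.2]
shift units [-0.03 -0.06 -0.55]
turn deg [ 0.11 -0.07 -0.11] units [ 0.0003 -0.0002 -0.0003]
```

View pics/w3.png

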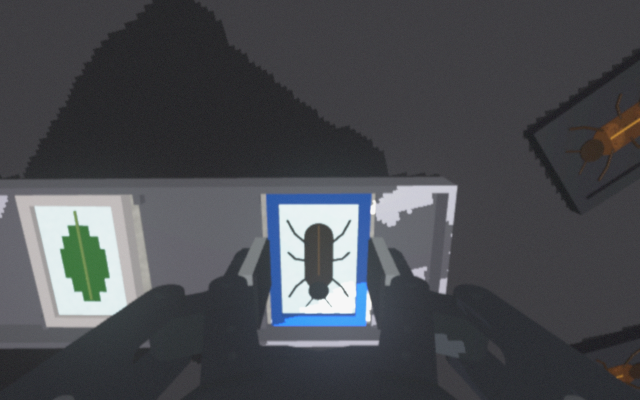

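```bash
python3 -m handwheel '[[0,0,-0.3,0,0,0],[0,0,-0.6,0,0,0],[0,0,-0.8,0,0,0],[0,0,-0.7,0,0,0],[0,0,0,0,0,0]]'
python3 - <<'E'
from h import *
rel([.58,.03,.05],82.6)
p=bot.grab_frame("wrist"); save(p,"w4")
p=bot.grab_frame("side"); save(p,"s4",(180,60,480,380),1.85)
E
```

```text
clock: 9.45
position: [0.661, 0.1704, 0.0622]
tool_rot: [3.139, -0.001, 1.331]
force: [-0.0, 0.3, -0.1]
grip_width: 0.0429
pos [0.661  0.1704 0.0622] rot [ 1.7986e+02 -8.0000e-02  7.6280e+01] q [-0.09  0.83 -0.41  1.54  0.4   0.85 -0.88] clk 9.45 F [-0.   0.3 -0.1]
shift units [-6.23 -1.82  0.48]
turn deg [ 0.15 -0.07 -6.32] units [ 0.0004 -0.0002 -0.0175]
```

View pics/w4.png

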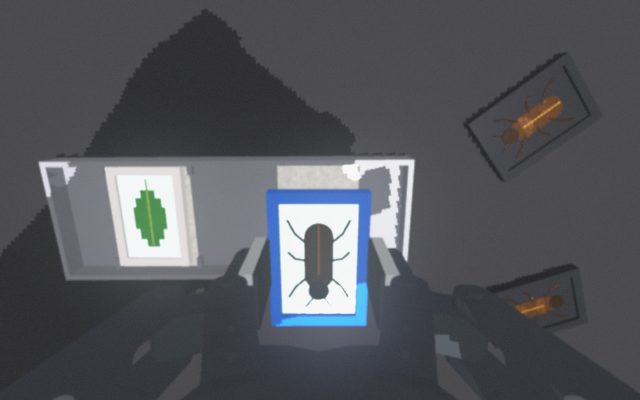

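View pics/s4.png

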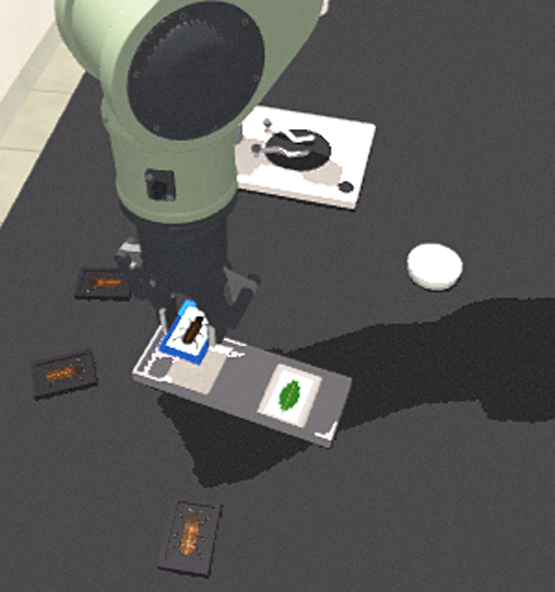

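```bash
python3 -m handwheel '[[-0.9,-0.26,0,0,0,0],[-0.9,-0.26,0,0,0,0],[-0.9,-0.26,0,0,0,0],[-0.9,-0.26,0,0,0,0],[-0.9,-0.26,0,0,0,0],[-0.9,-0.26,0,0,0,0],[-0.83,-0.26,0,0,0,0],[0,0,0,0,0,-0.0175]]'
python3 -m handwheel '[[0,0,0.6,0,0,0],[0,0,0.7,0,0,0],[0,0,0.6,0,0,0],[0,0,0.3,0,0,0],[0,0,0.2,0,0,0],[0,0,0,0,0,0]]'
python3 -c "
from h import *
rel([.58,.03,0],82.6)"
```

```text
clock: 10.55
position: [0.5779, 0.0275, 0.0599]
tool_rot: [-3.141, 0.001, 1.442]
force: [0.2, 0.4, 0.1]
grip_width: 0.0424
clock: 11.3
position: [0.5789, 0.0297, -0.0001]
tool_rot: [-3.141, 0.0, 1.442]
force: [-0.2, 0.2, 0.2]
grip_width: 0.0428
pos [ 5.789e-01  2.970e-02 -1.000e-04] rot [-179.99    0.     82.59] q [ 0.12  0.81 -0.39  1.84  0.51  0.59 -0.72] clk 11.3 F [-0.2  0.2  0.2]
shift units [ 0.02  0.04 -0.  ]
turn deg [-0.01  0.   -0.01] units [-0.  0. -0.]
```

```bash
python3 -m handwheel '[[0,0,0.05,0,0,0],[0,0,0,0,0,0],[0,0,0,0,0,0]]' 
python3 -m handwheel '[[0,0,0,0,0,0],[0,0,0,0,0,0],[0,0,-0.2,0,0,0],[0,0,-0.6,0,0,0],[0,0,-1,0,0,0],[0,0,-1,0,0,0],[0,0,-1,0,0,0],[0,0,-1,0,0,0]]' -0.6
python3 -m handwheel '[[0,0,-1,0,0,0],[0,0,-1,0,0,0],[0,0,-1,0,0,0],[0,0,-1,0,0,0],[0,0,0,0,-0.02,0],[0,0,0,0,-0.02,0],[0,0,0,0,0,0]]' -1
python3 - <<'E'
from h import *
rel([.58,.03,0],82.6)
p=bot.grab_frame("wrist"); save(p,"w5")
p=bot.grab_frame("side"); save(p,"s5")
E
```

```text
clock: 11.68
position: [0.579, 0.0296, -0.001]
tool_rot: [3.141, -0.0, 1.441]
force: [-0.4, -0.2, -0.2]
grip_width: 0.0429
clock: 12.68
position: [0.5789, 0.0297, 0.1208]
tool_rot: [3.141, -0.0, 1.442]
force: [-0.3, -0.4, -0.0]
grip_width: 0.0683
clock: 13.55
position: [0.5787, 0.0324, 0.2195]
tool_rot: [3.142, 0.251, 1.446]
force: [0.8, -0.1, 0.1]
grip_width: 0.0851
pos [0.5787 0.0324 0.2195] rot [180.    14.39  82.84] q [ 0.02  0.54 -0.45  1.68  0.49  1.15 -0.75] clk 13.55 F [ 0.8 -0.1  0.1]
shift units [2.1  0.06 8.53]
turn deg [ 0.04 14.39  0.24] units [0.0001 0.04   0.0007]
```

View pics/s5.png

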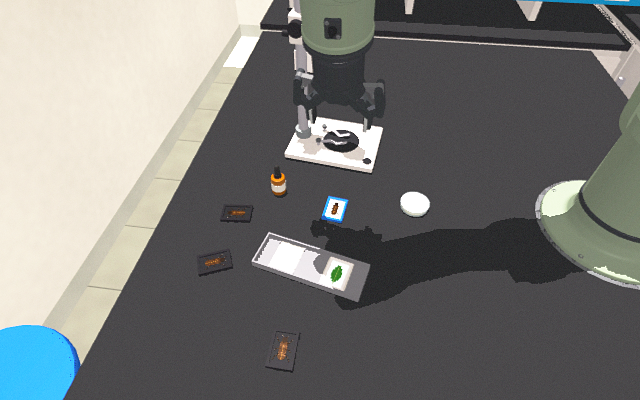

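View pics/w5.png

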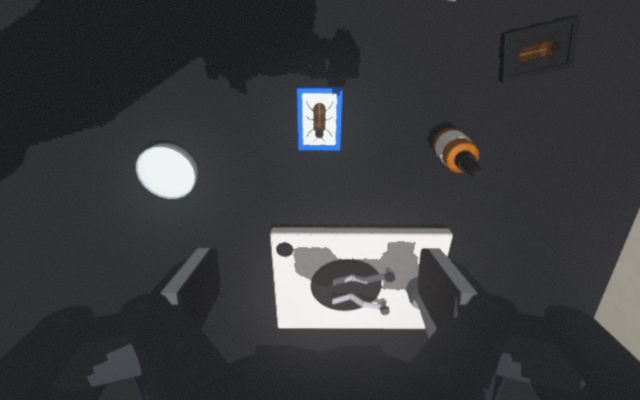

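```bash
cat > kin.py <<'E'
import numpy as np, itertools
from scipy.spatial.transform import Rotation as Ro
from scipy.optimize import least_squares
D=[([1.165,.522,-.036,1.6,.021,1.021,-.113],(.206,-.59,.231),(-180,0,19.25)),
([.78,.29,-.13,1.98,.05,.88,-.61],(.3313,-.34,.2315),(180,0,19.24)),
([.37,.28,-.51,2.01,.18,.89,-.46],(.4539,-.0334,.2314),(180,0,77.14)),
([-.07,.73,-.44,1.49,.34,1.0,-.84],(.6591,.1684,.1504),(-180,0,76.4)),
([-.09,.85,-.4,1.54,.4,.84,-.88],(.6598,.1691,.0502),(-180,0,76.3)),
([.12,.81,-.39,1.84,.51,.59,-.72],(.5789,.0297,-.0001),(180,0,82.59)),
([.02,.54,-.45,1.68,.49,1.15,-.75],(.5787,.0324,.2195),(180,14.39,82.84))]
rz=lambda a:Ro.from_euler("z",a); ry=lambda a:Ro.from_euler("y",a)
def fk(q,p,s):
    H,a,b,L,o1,o7,e,f,g=p
    R=rz(s[0]*q[0]+o1)*ry(q[1]); P=np.array([0,0,H])+R.apply([0,g,a])
    R=R*rz(s[1]*q[2]); 
    R=R*ry(q[3]); P=P+R.apply([e,f,b]); R=R*rz(s[2]*q[4])*ry(q[5]); P=P+R.apply([0,0,L]); R=R*rz(s[3]*q[6]+o7)
    return P,R
def res(p,s):
    o=[]
    for q,P0,r in D:
        P,R=fk(q,p,s); R0=Ro.from_euler("xyz",r,degrees=True)
        o+=list((P-P0)*10)+list((R0.inv()*R).as_rotvec())
    return o
def fit():
    best=None
    for s in itertools.product((1,-1),repeat=4):
        for o7 in (1.57,-1.57,0,3.14):
            r=least_squares(res,[.35,.53,.42,.35,0,o7,0,0,0],args=(s,))
            if best is None or r.cost<best[0]: best=(r.cost,s,r.x,r.fun)
    return best
if __name__=="__main__":
    c,s,x,f=fit(); print(c,s,x.round(4)); print(np.round(f,3).reshape(-1,6))
    np.savez("kin.npz",s=s,x=x)
E
python3 kin.py
```

```text
0.0014579205392714432 (-1, -1, -1, -1) [ 0.3267  0.5287  0.4216  0.3333 -0.0052  1.5658 -0.0017 -0.0341 -0.0218]
[[-0.002 -0.006  0.008  0.001 -0.     0.001]
 [-0.002  0.004 -0.019  0.004 -0.004 -0.001]
 [ 0.004 -0.012  0.024 -0.005 -0.003 -0.001]
 [ 0.007  0.018  0.004  0.004  0.002  0.006]
 [-0.008 -0.016  0.002  0.007 -0.001  0.002]
 [ 0.009  0.008 -0.001 -0.001  0.004  0.   ]
 [-0.016  0.001 -0.018  0.004 -0.001 -0.007]]
```

```bash
cat > plan.py <<'E'
from kin import *
k=np.load("kin.npz"); X=k["x"]; S=k["s"]
lo=np.array([-2.91,-.3,-1.5,.17,-1.26,.16,-2.52]); hi=np.array([2.91,2.13,1.42,2.43,4.41,1.93,2.52])
def tgt(pos,head,tilt): # head: heading of tool x; tilt about tool y
    return np.array(pos),Ro.from_euler("xyz",[np.pi,0,np.radians(head)])*Ro.from_euler("y",np.radians(tilt))
def ik(q0,P,R,reg=0.0,qr=None,m=.05):
    qr=q0 if qr is None else qr
    def f(q):
        p,r=fk(q,X,S); return np.r_[(p-P)*10,(R.inv()*r).as_rotvec(),reg*(q-qr)]
    r=least_squares(f,np.clip(q0,lo+m+1e-3,hi-m-1e-3),bounds=(lo+m,hi-m)); p,rr=fk(r.x,X,S)
    return r.x,np.linalg.norm(p-P),(R.inv()*rr).magnitude()
if __name__=="__main__":
    rng=np.random.default_rng(0); f=np.array([np.cos(np.radians(-7.4)),np.sin(np.radians(-7.4)),0])
    st=np.array([.5845,-.1933,0])
    for head,sg in ((172.6,-1),(-7.4,1)):
      # tilt sign: z must point forward
      for tilt in (25,30,35,40):
        P,R=tgt([0,0,0],head,sg*tilt); z=R.apply([0,0,1]); 
        for nm,pos in (("bench",np.array([.57,.03,.01])),("in0",st-.075*f+[0,0,.03]),("in1",st-.01*f+[0,0,.03])):
            sols=[]
            for i in range(25):
                q,e,a=ik(rng.uniform(lo,hi),pos,R)
                if e<2e-3 and a<.02: sols.append(q)
            sols=np.array(sols)
            print(head,tilt,"zf",round(z@f,2),nm,len(sols),"" if not len(sols) else np.unique(sols[np.argsort(sols[:,4])][[0,len(sols)//2,-1]].round(2),axis=0).tolist())
E
timeout 500 python3 plan.py
```

```text
172.6 25 zf 0.42 bench 16 [[-0.57, 0.79, 0.43, 2.25, 3.58, 0.28, -2.47], [0.09, 0.75, -0.43, 2.22, 2.03, 0.46, -0.71], [0.57, 1.06, -1.14, 2.19, 1.87, 1.01, -0.29]]
172.6 25 zf 0.42 in0 15 [[-0.16, 0.78, 0.59, 2.32, 4.07, 0.54, -2.47], [0.74, 0.72, -0.59, 2.28, 2.2, 0.35, -0.37], [1.24, 1.26, -1.43, 2.25, 1.84, 1.1, 0.31]]
172.6 25 zf 0.42 in1 17 [[0.04, 0.72, 0.28, 2.16, 4.1, 0.28, -2.47], [0.6, 0.73, -0.46, 2.13, 2.01, 0.24, -0.21], [0.98, 0.93, -1.0, 2.11, 1.77, 0.63, 0.21]]
172.6 30 zf 0.5 bench 17 [[-0.68, 0.86, 0.55, 2.31, 3.49, 0.45, -2.45], [0.21, 0.81, -0.62, 2.27, 2.15, 0.68, -0.79], [0.6, 1.15, -1.21, 2.25, 2.02, 1.15, -0.36]]
172.6 30 zf 0.5 in0 15 [[-0.12, 0.79, 0.54, 2.38, 3.84, 0.64, -2.23], [0.81, 0.76, -0.66, 2.33, 2.45, 0.47, -0.57], [1.24, 1.21, -1.35, 2.32, 2.0, 1.01, 0.17]]
172.6 30 zf 0.5 in1 15 [[0.05, 0.74, 0.27, 2.22, 3.76, 0.4, -2.13], [0.64, 0.75, -0.49, 2.19, 2.45, 0.34, -0.62], [1.13, 1.14, -1.25, 2.17, 1.95, 0.88, 0.2]]
172.6 35 zf 0.57 bench 18 [[-0.46, 0.8, 0.21, 2.35, 2.92, 0.56, -1.83], [0.16, 0.83, -0.57, 2.32, 2.33, 0.79, -0.99], [0.51, 1.08, -1.06
[... 1666 characters left out ...]
3 [[-1.04, 1.34, 1.12, 2.38, 3.84, 0.98, 0.0], [-0.77, 0.94, 0.63, 2.37, 3.41, 0.62, 0.68], [-0.35, 0.78, 0.06, 2.35, 2.77, 0.58, 1.5]]
-7.4 35 zf 0.57 in0 6 [[0.87, 0.81, -0.71, 2.38, 2.61, 0.6, 2.47]]
-7.4 35 zf 0.57 in1 9 [[-0.38, 1.07, 0.93, 2.3, 3.96, 0.97, 0.55], [0.26, 0.73, 0.02, 2.27, 3.35, 0.47, 1.49], [0.75, 0.81, -0.62, 2.24, 2.57, 0.5, 2.47]]
-7.4 40 zf 0.64 bench 11 [[-0.06, 0.83, -0.33, 2.38, 2.54, 0.85, 1.84], [-0.06, 0.83, -0.32, 2.38, 2.54, 0.85, 1.83], [0.35, 0.99, -0.84, 2.36, 2.34, 1.09, 2.29]]
-7.4 40 zf 0.64 in0 0 
-7.4 40 zf 0.64 in1 10 [[-0.53, 1.63, 1.37, 2.35, 3.84, 1.59, 0.17], [0.18, 0.78, 0.13, 2.32, 3.4, 0.67, 1.41], [0.85, 0.89, -0.73, 2.29, 2.66, 0.65, 2.47]]
```

```bash
cat > path.py <<'E'
from plan import *
q0=np.array([.02,.54,-.45,1.68,.49,1.15,-.75])
P,R=tgt([.57,.06,.20],172.6,-30)
q1,e,a=ik(np.array([.1,.7,-.5,2.1,2.2,.7,-.75]),P,R,.02); print(q1.round(2),e,a)
N=14; Rp=None
for i in range(N+1):
    q=q0+(q1-q0)*i/N; p,r=fk(q,X,S)
    L=X[3]; w=p-r.apply([0,0,L])
    out=""
    if Rp is not None:
        d=Rp.inv().apply(p-pp)/.025; rv=(Rp.inv()*r).as_rotvec(degrees=True); out=f"row {d.round(2)} {(rv/360).round(4)} |{np.linalg.norm(rv):.1f}"
    print(i,p.round(3),"wrist",w.round(2),out); Rp,pp=r,p
E
python3 path.py
```

```text
[ 0.33  0.41 -0.82  2.18  1.3   0.56 -0.05] 3.724393673936201e-05 0.001909446312944226
0 [0.577 0.032 0.218] wrist [0.59 0.11 0.54] 
1 [0.581 0.025 0.214] wrist [0.58 0.11 0.54] row [-0.26  0.18  0.2 ] [-0.0075 -0.002  -0.0142] |5.8
2 [0.584 0.018 0.212] wrist [0.57 0.11 0.53] row [-0.22  0.14  0.17] [-0.0074 -0.0021 -0.0146] |5.9
3 [0.588 0.013 0.21 ] wrist [0.55 0.11 0.53] row [-0.17  0.11  0.14] [-0.0073 -0.0022 -0.015 ] |6.0
4 [0.591 0.01  0.208] wrist [0.54 0.1  0.52] row [-0.12  0.09  0.11] [-0.0072 -0.0022 -0.0154] |6.2
5 [0.593 0.009 0.207] wrist [0.53 0.1  0.52] row [-0.07  0.07  0.08] [-0.0071 -0.0022 -0.0158] |6.3
6 [0.595 0.009 0.206] wrist [0.51 0.1  0.52] row [-0.01  0.07  0.05] [-0.007  -0.0022 -0.0161] |6.4
7 [0.596 0.01  0.205] wrist [0.5  0.1  0.51] row [0.05 0.07 0.02] [-0.0069 -0.0022 -0.0165] |6.5
8 [0.596 0.013 0.204] wrist [0.49 0.1  0.51] row [ 0.1   0.08 -0.01] [-0.0068 -0.0022 -0.0168] |6.6
9 [0.595 0.018 0.204] wrist [0.47 0.09 0.51] row [ 0.16  0.1  -0.04] [-0.0067 -0.0022 -0.0171] |6.6
10 [0.593 0.024 0.203] wrist [0.46 0.09 0.5 ] row [ 0.21  0.13 -0.07] [-0.0067 -0.0022 -0.0173] |6.7
11 [0.59  0.032 0.203] wrist [0.45 0.09 0.5 ] row [ 0.27  0.16 -0.09] [-0.0066 -0.0021 -0.0176] |6.8
12 [0.585 0.04  0.202] wrist [0.43 0.09 0.49] row [ 0.32  0.21 -0.12] [-0.0066 -0.002  -0.0178] |6.9
13 [0.578 0.05  0.201] wrist [0.42 0.08 0.49] row [ 0.36  0.26 -0.14] [-0.0066 -0.002  -0.018 ] |6.9
14 [0.57 0.06 0.2 ] wrist [0.4  0.08 0.49] row [ 0.4   0.32 -0.16] [-0.0066 -0.0019 -0.0182] |7.0
```

```bash
python3 -m handwheel '[[-0.26,0.18,0.2,-0.0075,-0.002,-0.0142],[-0.22,0.14,0.17,-0.0074,-0.0021,-0.0146],[-0.17,0.11,0.14,-0.0073,-0.0022,-0.015],[-0.12,0.09,0.11,-0.0072,-0.0022,-0.0154],[-0.07,0.07,0.08,-0.0071,-0.0022,-0.0158],[0,0.07,0.05,-0.007,-0.0022,-0.016],[0.05,0.07,0.02,-0.007,-0.0022,-0.0165],[0.1,0.08,0,-0.007,-0.0022,-0.017]]' -1
python3 -m handwheel '[[0.16,0.1,-0.04,-0.0067,-0.0022,-0.017],[0.2,0.13,-0.07,-0.0067,-0.0022,-0.0173],[0.27,0.16,-0.09,-0.0066,-0.0021,-0.0176],[0.32,0.2,-0.12,-0.0066,-0.002,-0.018],[0.36,0.26,-0.14,-0.0066,-0.002,-0.018],[0.4,0.32,-0.16,-0.0066,-0.002,-0.018],[0,0,0,0,0,0]]'
python3 - <<'E'
from h import *
rel([.57,.03,.1],172.6,-30)
p=bot.grab_frame("wrist"); save(p,"w6")
p=bot.grab_frame("side"); save(p,"s6")
E
```

```text
clock: 14.65
position: [0.5975, 0.0089, 0.2061]
tool_rot: [3.042, 0.414, 2.26]
force: [1.5, -0.1, -0.6]
grip_width: 0.0852
clock: 15.52
position: [0.5714, 0.0555, 0.2015]
tool_rot: [3.137, 0.534, 3.0]
force: [0.5, -0.9, 0.1]
grip_width: 0.0852
pos [0.5714 0.0555 0.2015] rot [179.74  30.58 171.88] q [ 0.14  0.35 -0.57  2.18  1.24  0.45 -0.02] clk 15.525 F [ 0.5 -0.9  0.1]
shift units [ 1.99 -1.03  3.54]
turn deg [-0.1   0.58 -0.62] units [-0.0003  0.0016 -0.0017]
```

View pics/w6.png

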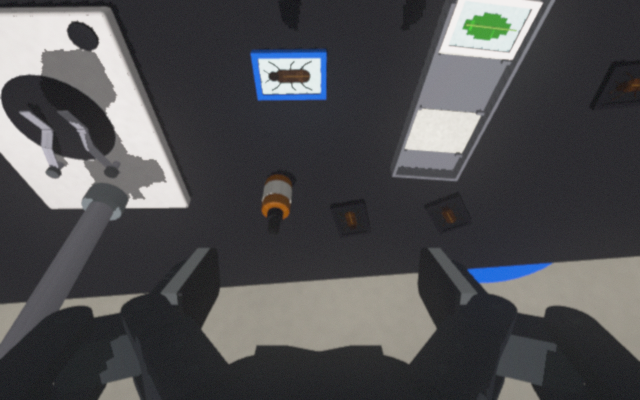

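View pics/s6.png

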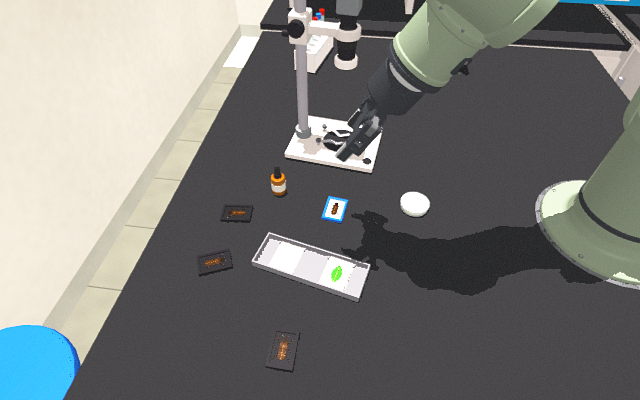

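```bash
cat >> h.py <<'E'
def blue(p,z,box):
    hsv=cv2.cvtColor(p["pixels"],cv2.COLOR_BGR2HSV); a,b,c,d=box
    m=cv2.inRange(hsv,(95,110,50),(128,255,255)); mm=np.zeros_like(m); mm[b:d,a:c]=m[b:d,a:c]
    pts=cv2.findNonZero(mm).reshape(-1,2).astype(float)
    W=np.array([ray(p,q,z)[:2] for q in pts])*1000
    rc=cv2.minAreaRect(W.astype(np.float32)); print("blue",len(pts),np.round(rc[0],1),np.round(rc[1],1),round(rc[2],1)); return rc
E
python3 - <<'E'
from h import *
for n,b in (("wrist",(240,40,340,110)),("top",(270,170,360,260)),("side",(310,190,360,230))):
    p=bot.grab_frame(n); blue(p,.007,b)
    for r in bot.trace(p,"slide_centre")[:4]:
        cnt=max(cv2.findContours(r["region"].astype(np.uint8),0,1)[0],key=cv2.contourArea); 
        rc=cv2.minAreaRect(np.array([ray(p,q[0],.007)[:2]*1000 for q in cnt]).astype(np.float32))
        if abs(rc[0][0]-579)<25 and abs(rc[0][1]-30)<25: print(n,round(r["score"],2),np.round(rc[0],1),np.round(rc[1],1),round(rc[2],1))
E
```

```text
blue 1694 [578.3  29.6] [66.3 49.1] 82.7
wrist 0.65 [578.4  29.8] [64.1 47.3] 82.6
blue 280 [579.1  29.5] [70.2 49.6] 82.6
top 0.62 [579.6  29.5] [65.5 45.8] 83.1
blue 226 [576.3  29.9] [72.6 46.8] 83.1
side 0.89 [577.   30.6] [72.5 45.8] 84.3
```

```bash
python3 -m handwheel '[[0,0,0,-0.0003,0.0016,-0.0017]]'
python3 -c "
from h import *
rel([.5785,.0297,.06],172.6,-30)
rel([.5785,.0297,.004],172.6,-30)"
```

```text
clock: 16.05
position: [0.5718, 0.0572, 0.201]
tool_rot: [3.141, 0.523, 3.015]
force: [-0.5, -0.2, 0.7]
grip_width: 0.0849
pos [0.5718 0.0572 0.201 ] rot [179.99  29.98 172.73] q [ 0.14  0.36 -0.58  2.17  1.21  0.46  0.03] clk 16.05 F [-0.5 -0.2  0.7]
shift units [ 2.47 -1.06  5.09]
turn deg [ 0.08 -0.02  0.11] units [ 0.0002 -0.0001  0.0003]
pos [0.5718 0.0572 0.201 ] rot [179.99  29.98 172.73] q [ 0.14  0.36 -0.58  2.17  1.21  0.46  0.03] clk 16.05 F [-0.5 -0.2  0.7]
shift units [ 3.59 -1.06  7.03]
turn deg [ 0.08 -0.02  0.11] units [ 0.0002 -0.0001  0.0003]
```

```bash
python3 -m handwheel '[[0.41,-0.18,0.85,0,0,0],[0.41,-0.18,0.85,0,0,0],[0.41,-0.18,0.85,0,0,0],[0.41,-0.18,0.85,0,0,0],[0.41,-0.18,0.85,0,0,0],[0.41,-0.16,0.85,0,0,0],[0,0,0,0,0,0]]'
python3 - <<'E'
from h import *
rel([.5785,.0297,.004],172.6,-30)
p=bot.grab_frame("wrist"); save(p,"w7")
s=bot.observe(); R=Ro.from_euler("xyz",s["tool_rot"]); w=s["grip_width"]/2
for dz in (0,-.004,-.008,-.012,-.016):
  print(dz,[np.round(proj(p,R.apply([x,y,dz])+s["position"])).tolist() for y in (-w,w) for x in (-.011,.011)])
E
```

```text
clock: 16.92
position: [0.5781, 0.0291, 0.0583]
tool_rot: [3.141, 0.521, 3.014]
force: [-0.3, -0.5, 0.6]
grip_width: 0.0856
pos [0.5781 0.0291 0.0583] rot [179.99  29.83 172.67] q [ 0.16  0.67 -0.54  2.24  2.    0.54 -0.67] clk 16.925 F [-0.3 -0.5  0.6]
shift units [1.07 0.03 1.89]
turn deg [ 0.05 -0.17  0.06] units [ 0.0001 -0.0005  0.0002]
0 [[228.0, 275.0], [225.0, 232.0], [408.0, 275.0], [412.0, 232.0]]
-0.004 [[226.0, 280.0], [222.0, 236.0], [410.0, 280.0], [414.0, 235.0]]
-0.008 [[224.0, 284.0], [220.0, 239.0], [413.0, 284.0], [416.0, 239.0]]
-0.012 [[221.0, 289.0], [217.0, 243.0], [415.0, 289.0], [419.0, 243.0]]
-0.016 [[219.0, 294.0], [214.0, 247.0], [418.0, 294.0], [422.0, 247.0]]
```

View pics/w7.png

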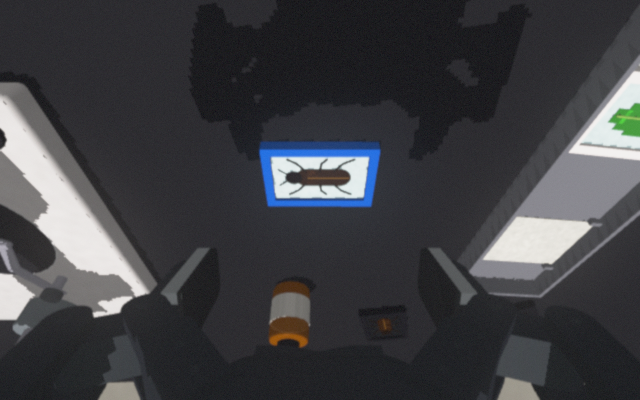

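```bash
python3 -m handwheel '[[0.3,0.02,0.5,0,0,0],[0.3,0,0.5,0,0,0],[0.25,0,0.45,0,0,0],[0.2,0,0.35,0,0,0],[0.1,0,0.17,0,0,0],[0.03,0,0.06,0,0,0],[0,0,0,0,0,0]]'
python3 - <<'E'
from h import *
rel([.5785,.0297,-.001],172.6,-30)
p=bot.grab_frame("wrist"); save(p,"w8")
E
```

```text
clock: 17.85
position: [0.5788, 0.03, 0.0014]
tool_rot: [3.141, 0.524, 3.015]
force: [0.2, -0.2, -0.5]
grip_width: 0.085
pos [0.5788 0.03   0.0014] rot [179.98  30.01 172.73] q [ 0.19  0.82 -0.58  2.24  2.16  0.66 -0.79] clk 17.85 F [ 0.2 -0.2 -0.5]
shift units [ 0.06 -0.02  0.08]
turn deg [0.08 0.01 0.11] units [0.0002 0.     0.0003]
```

View pics/w8.png

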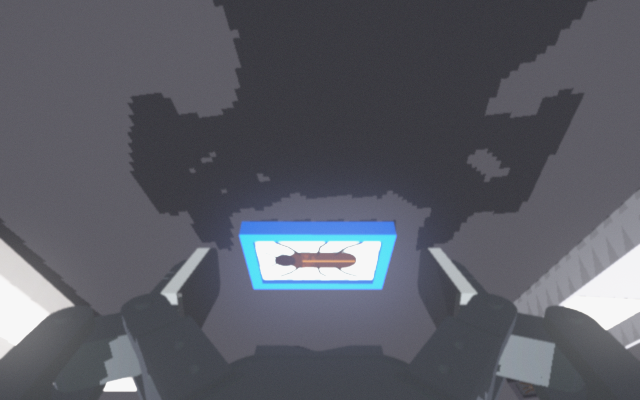

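```bash
python3 -m handwheel '[[0.04,0,0.07,0,0,0],[0,0,0,0,0,0]]'
python3 -m handwheel '[[0,0,0,0,0,0],[0,0,0,0,0,0],[0,0,0,0,0,0],[0,0,0,0,0,0],[0,0,0,0,0,0]]' 0.3 40
python3 - <<'E'
from h import *
rel([.5785,.0297,-.001],172.6,-30)
p=bot.grab_frame("wrist"); save(p,"w9")
E
```

```text
clock: 18.15
position: [0.5788, 0.03, -0.0008]
tool_rot: [3.141, 0.524, 3.015]
force: [-0.4, 0.1, -0.2]
grip_width: 0.0855
clock: 18.77
position: [0.5786, 0.0301, -0.0004]
tool_rot: [3.141, 0.524, 3.015]
force: [-6.8, -1.6, 11.0]
grip_width: 0.0621
pos [ 5.786e-01  3.010e-02 -4.000e-04] rot [179.99  30.02 172.75] q [ 0.19  0.83 -0.58  2.24  2.17  0.66 -0.8 ] clk 18.775 F [-6.8 -1.6 11. ]
shift units [ 0.01 -0.02  0.02]
turn deg [0.08 0.02 0.13] units [0.0002 0.0001 0.0004]
```

View pics/w9.png

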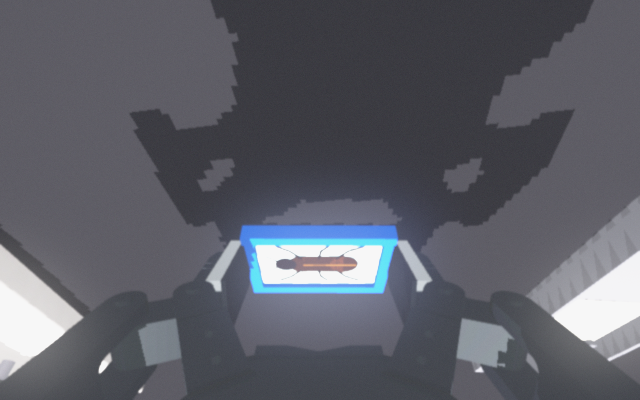

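```bash
python3 -m handwheel '[[-0.1,0,-0.17,0,0,0],[-0.3,0,-0.52,0,0,0],[-0.4,0,-0.69,0,0,0],[-0.4,0,-0.69,0,0,0],[0,0,0,0,0,0]]'
python3 - <<'E'
from h import *
rel([.5785,.0297,-.001],172.6,-30)
p=bot.grab_frame("wrist"); save(p,"w10")
p=bot.grab_frame("side"); save(p,"s10",(260,100,420,250),4)
E
```

```text
clock: 19.45
position: [0.5796, 0.0301, 0.0606]
tool_rot: [3.141, 0.526, 3.015]
force: [0.1, -0.3, -0.2]
grip_width: 0.0619
pos [0.5796 0.0301 0.0606] rot [179.98  30.15 172.74] q [ 0.16  0.67 -0.54  2.24  2.    0.54 -0.68] clk 19.45 F [ 0.1 -0.3 -0.2]
shift units [ 1.28 -0.02  2.11]
turn deg [0.09 0.15 0.12] units [0.0002 0.0004 0.0003]
```

View pics/w10.png

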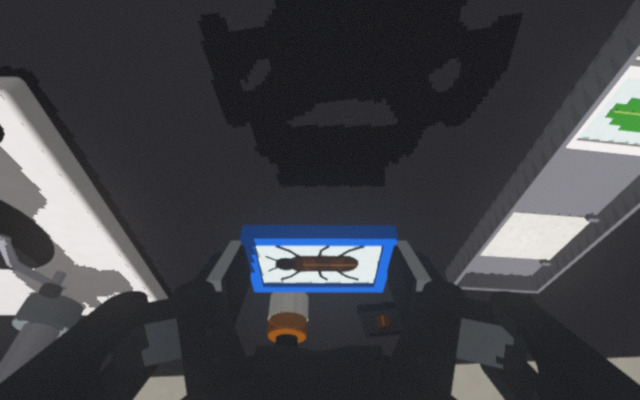

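View pics/s10.png

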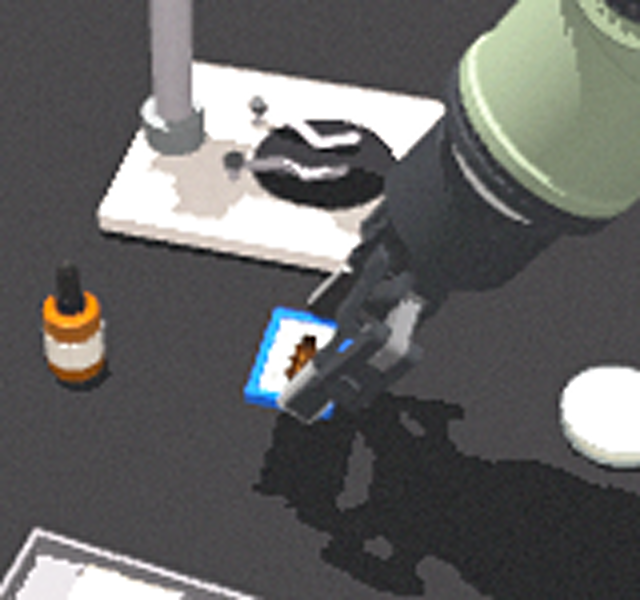

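```bash
python3 -c "
from h import *
rel([.517,-.1845,.065],172.6,-30)
from plan import *
q=np.array([.16,.67,-.54,2.24,2.0,.54,-.68])
for t in np.linspace(0,1,6):
    P,R=tgt(np.array([.5796,.0301,.0606])*(1-t)+np.array([.517,-.1845,.065])*t,172.6,-30); q,e,a=ik(q,P,R,.02,m=.0); print(q.round(2),round(e,4))
f=np.array([.9917,-.1288,0])
for d in (0,.02,.068):
    P,R=tgt(np.array([.517,-.1845,.02])+d*f,172.6,-30); q,e,a=ik(q,P,R,.02,m=0); print(d,q.round(2),round(e,4))
"
```

```text
pos [0.5789 0.03   0.059 ] rot [179.99  30.02 172.74] q [ 0.16  0.67 -0.54  2.24  2.    0.54 -0.68] clk 19.55 F [-0.3  0.5 -0.4]
shift units [ 1.07 -8.82 -0.9 ]
turn deg [0.07 0.02 0.12] units [0.0002 0.0001 0.0003]
[ 0.16  0.67 -0.55  2.25  2.01  0.54 -0.69] 0.0
[ 0.27  0.66 -0.55  2.29  2.1   0.51 -0.7 ] 0.0
[ 0.38  0.65 -0.56  2.31  2.2   0.48 -0.7 ] 0.0
[ 0.49  0.64 -0.56  2.33  2.3   0.44 -0.69] 0.0
[ 0.61  0.64 -0.56  2.33  2.38  0.4  -0.67] 0.0
[ 0.73  0.64 -0.56  2.32  2.47  0.34 -0.65] 0.0
0 [ 0.75  0.77 -0.59  2.32  2.54  0.46 -0.67] 0.0
0.02 [ 0.72  0.77 -0.56  2.27  2.51  0.43 -0.65] 0.0
0.068 [ 0.64  0.78 -0.49  2.16  2.45  0.34 -0.61] 0.0
```

Feasible. Carry over in front of the stage.

```bash
python3 -m handwheel '[[0.12,-0.5,-0.1,0,0,0],[0.12,-0.9,-0.1,0,0,0],[0.12,-0.98,-0.1,0,0,0],[0.12,-0.98,-0.1,0,0,0],[0.12,-0.98,-0.1,0,0,0],[0.12,-0.98,-0.1,0,0,0],[0.12,-0.98,-0.1,0,0,0],[0.12,-0.98,-0.1,0,0,0]]'
python3 -m handwheel '[[0.1,-0.9,-0.1,0,0,0],[0,-0.64,0,0.0002,0,0.0003],[0,0,0,0,0,0]]'
python3 - <<'E'
from h import *
rel([.517,-.1845,.065],172.6,-30)
p=bot.grab_frame("wrist"); save(p,"w11")
p=bot.grab_frame("side"); save(p,"s11",(240,0,440,200),4)
E
```

```text
clock: 20.55
position: [0.524, -0.148, 0.0635]
tool_rot: [3.141, 0.522, 3.014]
force: [0.3, 0.3, -0.0]
grip_width: 0.0622
clock: 20.92
position: [0.5165, -0.1857, 0.0648]
tool_rot: [3.141, 0.523, 3.01]
force: [-0.9, 0.7, 0.3]
grip_width: 0.0618
pos [ 0.5165 -0.1857  0.0648] rot [179.99  29.97 172.47] q [ 0.71  0.64 -0.54  2.31  2.47  0.33 -0.66] clk 20.925 F [-0.9  0.7  0.3]
shift units [-0.02  0.05  0.  ]
turn deg [-0.05 -0.03 -0.11] units [-0.0001 -0.0001 -0.0003]
```

View pics/w11.png

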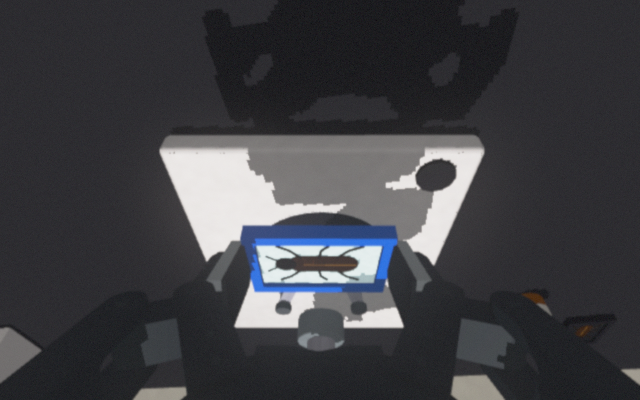

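```bash
python3 -c "
import cv2; im=cv2.imread('pics/s11.png'); cv2.imwrite('pics/s11b.png',cv2.resize(im,(600,600)))"
```

```text
(no output)
```

View pics/s11b.png

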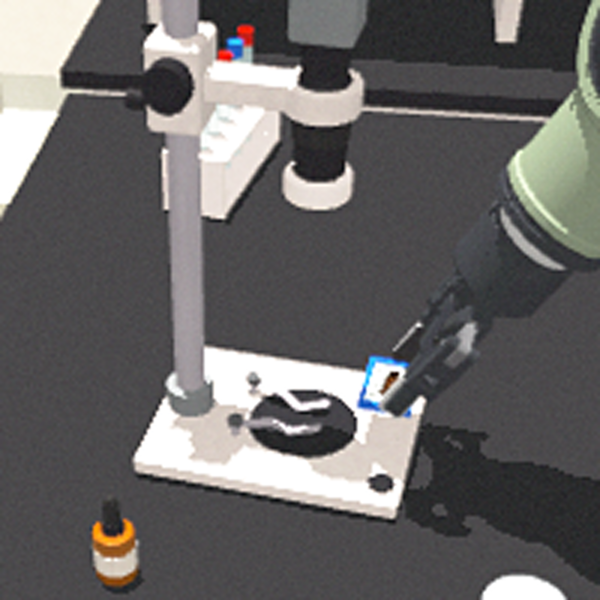

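```bash
python3 - <<'E'
from h import *
from scipy.optimize import least_squares
loc={"fl":(-.095,.085),"fr":(-.095,-.085),"bl":(.125,.085),"br":(.125,-.085)}
p=bot.grab_frame("wrist"); 
g=cv2.cvtColor(p["pixels"],cv2.COLOR_BGR2GRAY)
obs={"fl":(484,151),"fr":(160,151),"bl":(403.5,328),"br":(235,328)}
def T(s,l): c,si=np.cos(s[2]),np.sin(s[2]); return [s[0]+c*l[0]-si*l[1],s[1]+si*l[0]+c*l[1],.018]
r=least_squares(lambda s:np.concatenate([np.array(proj(p,T(s,loc[k])))-o for k,o in obs.items()]),[.58,-.2,-.1])
print(r.x.round(4),np.degrees(r.x[2]).round(2),r.fun.round(1))
blue(p,.0645+.0074,(235,220,405,300)); s=bot.observe(); print(np.round(s["position"],4))
im=p["pixels"].copy()
for l in list(loc.values())+[(0,0),(-.0475,0),(.0,.0475)]:
    u=proj(p,T(r.x,l)); cv2.circle(im,(int(round(u[0])),int(round(u[1]))),2,(0,0,255),-1)
cv2.imwrite("pics/w12.png",im[120:350,140:500].repeat(2,0).repeat(2,1))
E
```

```text
[ 0.5897 -0.1915 -0.1338] -7.67 [ 1.5  1.3 -1.8  0.5  1.9  0.2 -1.4  0. ]
blue 4964 [ 515.8 -183.4] [65.5 53.5] 82.5
[ 0.5171 -0.1837  0.0651]
```

View pics/w12.png

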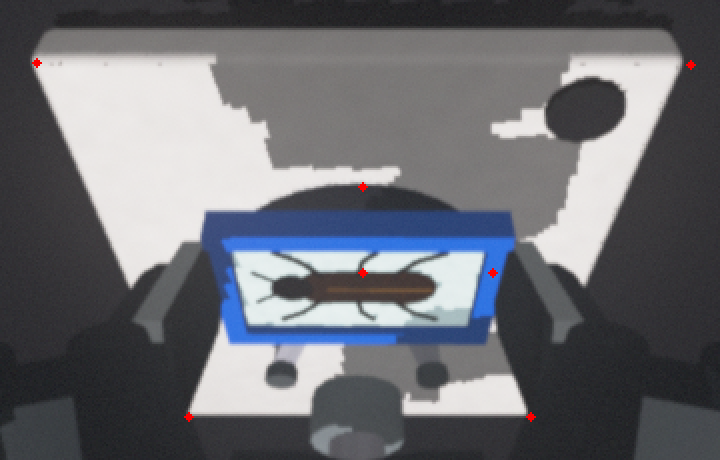

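```bash
python3 -m handwheel '[[0.3,0,0.52,0,0,0],[0.3,0,0.52,0,0,0],[0.2,0,0.35,0,0,0],[0.1,0,0.17,0,0,0],[0.02,0,0.04,0,0,0],[0,0,0,0,0,0]]'
python3 - <<'E'
from h import *
rel([.517,-.1837,.0185],172.5,-30)
for n,z,b in (("top",.0255,(380,200,460,280)),("side",.0255,(340,110,400,170))):
    p=bot.grab_frame(n); save(p,n+"13",(370,130,520,290) if n=="top" else (270,80,430,190),5 if n=="top" else 4.5)
E
```

```text
clock: 21.82
position: [0.5173, -0.1844, 0.0193]
tool_rot: [-3.141, 0.524, 3.013]
force: [-0.7, -0.1, 0.2]
grip_width: 0.0619
pos [ 0.5173 -0.1844  0.0193] rot [-179.99   30.02  172.61] q [ 0.73  0.77 -0.58  2.31  2.54  0.46 -0.68] clk 21.825 F [-0.7 -0.1  0.2]
shift units [0.03 0.03 0.02]
turn deg [0.05 0.02 0.1 ] units [0.0001 0.     0.0003]
```

View pics/side13.png

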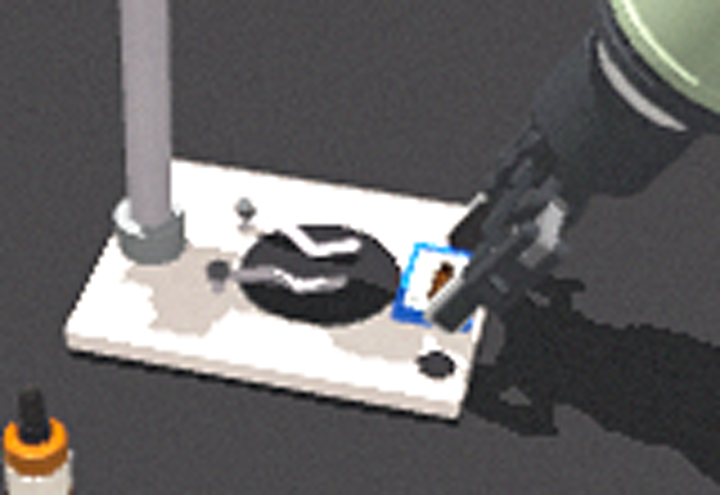

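View pics/top13.png

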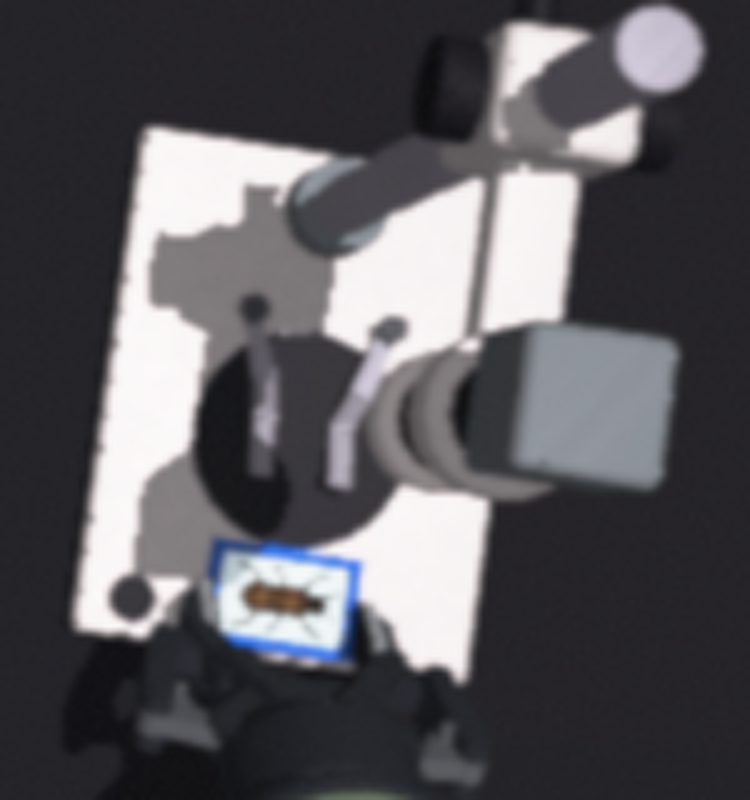

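```bash
python3 - <<'E'
from h import *
S={"top":(.5855,-.1942,-.1261),"side":(.5827,-.1910,-.1345)}
for n,b in (("top",(405,230,450,270)),("side",(340,120,385,160))):
    p=bot.grab_frame(n)
    for r in bot.trace(p,"slide_centre")[:4]:
        cnt=max(cv2.findContours(r["region"].astype(np.uint8),0,1)[0],key=cv2.contourArea)
        rc=cv2.minAreaRect(np.array([ray(p,q[0],.0255)[:2]*1000 for q in cnt]).astype(np.float32))
        if rc[0][1]<-100: print(n,r["score"],rc)
    rc=blue(p,.0255,b); s=S[n]; d=np.array(rc[0])/1000-s[:2]; c,si=np.cos(s[2]),np.sin(s[2]); print("stage frame",(d@[c,si]).round(4),(d@[-si,c]).round(4))
    # beetle
    hsv=cv2.cvtColor(p["pixels"],cv2.COLOR_BGR2HSV); m=cv2.inRange(hsv,(3,80,20),(22,255,160)); mm=m*0; mm[b[1]:b[3],b[0]:b[2]]=m[b[1]:b[3],b[0]:b[2]]
    q=cv2.findNonZero(mm).reshape(-1,2).mean(0); w=ray(p,q,.0235); d=w[:2]-s[:2]; print("beetle",w.round(4),(d@[c,si]).round(4),(d@[-si,c]).round(4))
E
```

```text
top 0.85 ((518.6301879882812, -183.80392456054688), (63.699913024902344, 45.123130798339844), 81.79107666015625)
blue 152 [ 518.5 -185.3] [63.4 47.4] 86.8
stage frame -0.0676 0.0004
beetle [ 0.5182 -0.1832  0.0235] -0.0681 0.0025
side 0.65 ((528.1314086914062, -185.10423278808594), (74.16456604003906, 30.44257354736328), 70.5129623413086)
blue 72 [ 520.9 -183.5] [42.1 75. ] 1.9
stage frame -0.0623 -0.0009
beetle [ 0.5167 -0.1923  0.0235] -0.0653 -0.0101
```

```bash
python3 -m handwheel '[[0.02,0,0.03,0,0,0],[-0.17,0,0.1,0,0,0],[-0.17,0,0.1,0,0,0],[-0.17,0,0.1,0,0,0],[-0.17,0,0.1,0,0,0],[-0.17,0,0.1,0,0,0]]'
python3 -c "
from h import *
rel([.5855,-.1935,.0185],172.5,-30)"
```

```text
clock: 22.88
position: [0.5419, -0.1876, 0.018]
tool_rot: [3.142, 0.524, 3.012]
force: [-0.2, -0.3, -0.6]
grip_width: 0.0623
pos [ 0.5419 -0.1876  0.018 ] rot [180.   30.  172.6] q [ 0.7   0.77 -0.54  2.26  2.51  0.41 -0.66] clk 22.875 F [-0.2 -0.3 -0.6]
shift units [-1.53 -0.01  0.86]
turn deg [0.06 0.   0.09] units [0.0002 0.     0.0002]
```

```bash
python3 -m handwheel '[[-0.14,0,0.08,0,0,0],[-0.14,0,0.08,0,0,0],[-0.14,0,0.08,0,0,0],[-0.14,0,0.08,0,0,0]]'
python3 - <<'E'
from h import *
rel([.5855,-.1935,.0185],172.5,-30)
p=bot.grab_frame("side"); save(p,"side14",(270,30,430,170),4.2)
p=bot.grab_frame("wrist"); save(p,"w14",(180,180,460,360),2.5)
E
```

```text
clock: 23.38
position: [0.5575, -0.1896, 0.0179]
tool_rot: [3.141, 0.523, 3.012]
force: [-1.6, 1.2, -0.3]
grip_width: 0.0619
pos [ 0.5575 -0.1896  0.0179] rot [179.99  29.97 172.6 ] q [ 0.67  0.77 -0.52  2.22  2.48  0.39 -0.64] clk 23.375 F [-1.6  1.2 -0.3]
shift units [-0.99 -0.01  0.54]
turn deg [ 0.06 -0.03  0.08] units [ 0.0002 -0.0001  0.0002]
```

View pics/side14.png

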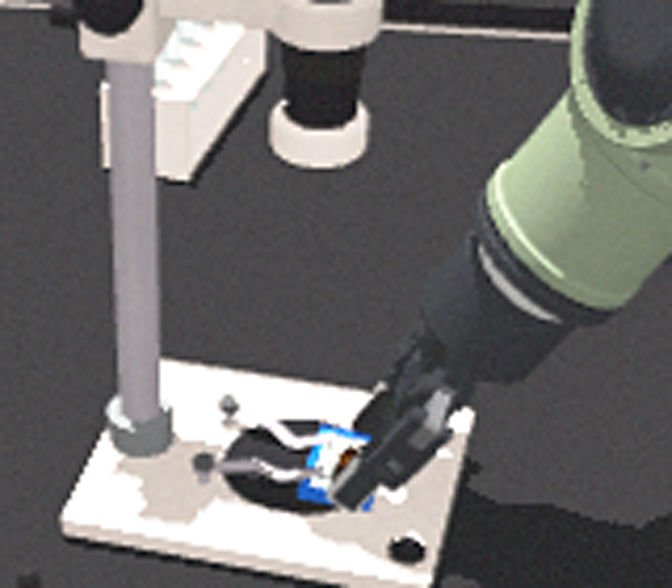

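View pics/w14.png

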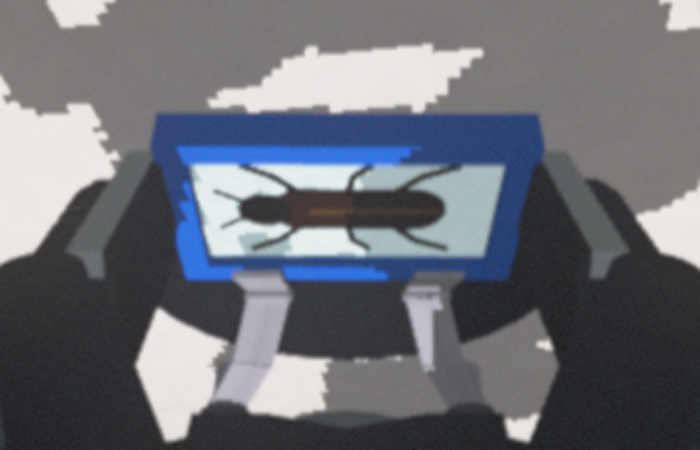

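```bash
python3 -m handwheel '[[-0.14,0,0.08,0,0,0],[-0.14,0,0.08,0,0,0],[-0.14,0,0.08,0,0,0],[-0.14,0,0.08,0,0,0]]'
python3 - <<'E'
from h import *
rel([.5855,-.1935,.0185],172.5,-30)
p=bot.grab_frame("side"); save(p,"side15",(270,30,430,170),4.2)
p=bot.grab_frame("wrist"); save(p,"w15",(180,180,460,360),2.5)
E
```

```text
clock: 23.98
position: [0.5736, -0.1917, 0.018]
tool_rot: [3.141, 0.523, 3.013]
force: [-4.4, 0.5, -1.3]
grip_width: 0.0618
pos [ 0.5736 -0.1917  0.018 ] rot [179.99  29.98 172.6 ] q [ 0.64  0.77 -0.5   2.18  2.46  0.36 -0.63] clk 23.975 F [-4.4  0.5 -1.3]
shift units [-0.43 -0.01  0.22]
turn deg [ 0.06 -0.02  0.09] units [ 0.0002 -0.      0.0003]
```

View pics/side15.png

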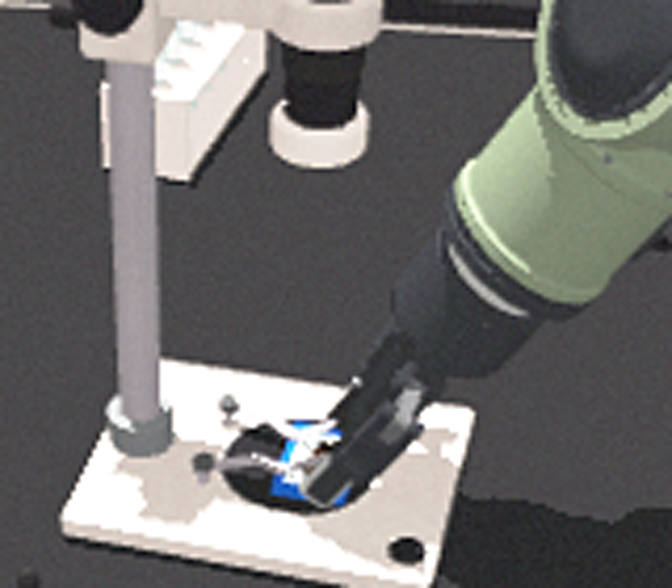

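View pics/w15.png

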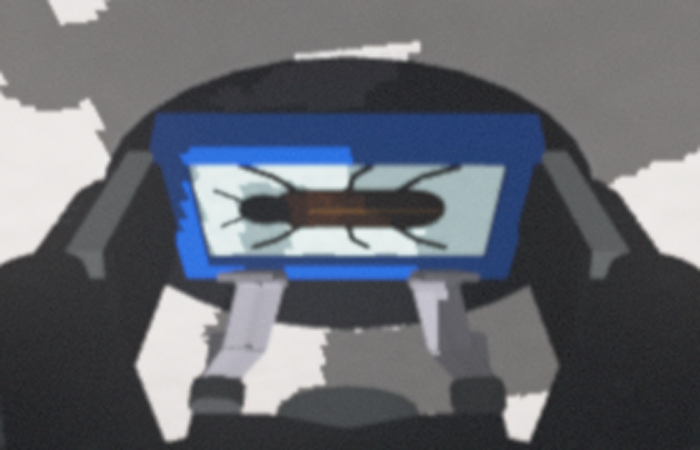

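```bash
python3 - <<'E'
from h import *
p=bot.grab_frame("wrist"); s=bot.observe()
im=p["pixels"].copy()
def T(l,z,s=(.5860,-.1932,-.131)): c,si=np.cos(s[2]),np.sin(s[2]); return [s[0]+c*l[0]-si*l[1],s[1]+si*l[0]+c*l[1],z]
for nm,l,z in (("heel rim",(-.0085,.017),.025),("heel glass",(-.0085,.017),.0225),("heelR",(-.0085,-.017),.0225),("tip+.16",(-.0345,.017),.018+.011+.0865*.16),("tip+.1",(-.0345,.017),.018+.011+.0865*.1),("kink",(.017,.0185),.024),("post",(.052,.03),.035),("disc back",(.0475,0),.018),("disc front",(-.0475,0),.018)):
    u=np.round(proj(p,T(l,z)),1); print(nm,u,"crop",((u-[180,180])*2.5).round())
pos=s["position"]; f=np.array([.9914,-.1305,0])
for d in (-.022,-.017,.017,.022): print("slide",d,((np.array(proj(p,pos+d*f+[0,0,.0074 if abs(d)>.02 else .0074]))-[180,180])*2.5).round())
save(p,"w16",(230,230,410,310),4)
p=bot.grab_frame("side"); save(p,"side16",(310,110,370,160),12)
E
```

```text
heel rim [354.6 267.9] crop [437. 220.]
heel glass [354.2 263.2] crop [436. 208.]
heelR [281.3 263.2] crop [253. 208.]
tip+.16 [363.7 271.5] crop [459. 229.]
tip+.1 [362.5 259.5] crop [456. 199.]
kink [353.5 293. ] crop [434. 282.]
post [370.5 340.9] crop [476. 402.]
disc back [317.8 308.8] crop [344. 322.]
disc front [317.7 198.3] crop [344.  46.]
slide -0.022 [343. 139.]
slide -0.017 [343. 157.]
slide 0.017 [343. 261.]
slide 0.022 [343. 274.]
```

View pics/w16.png

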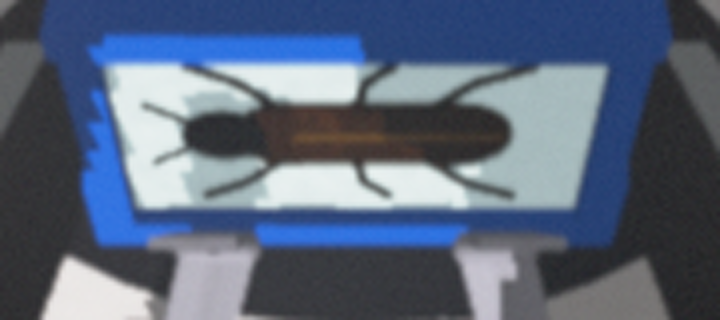

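View pics/side16.png

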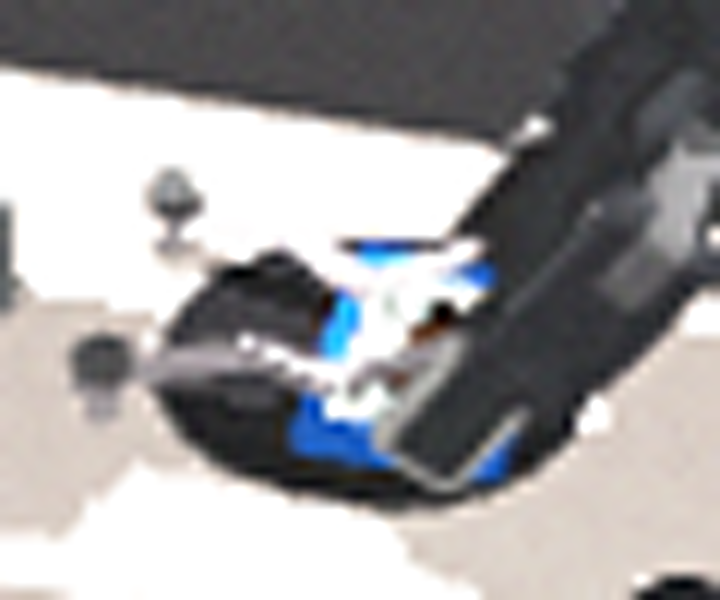

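```bash
python3 - <<'E'
from h import *
P={n:bot.grab_frame(n) for n in ("side","wrist","top")}
def pm(p): f,R,t=cam(p); return np.array([[f,0,p["cx"]],[0,f,p["cy"]],[0,0,1]])@np.c_[R,t]
def tri(a,ua,b,ub):
    X=cv2.triangulatePoints(pm(P[a]),pm(P[b]),np.array(ua,float).reshape(2,1),np.array(ub,float).reshape(2,1)); X=(X[:3]/X[3]).ravel()
    d=X[:2]-[.586,-.1932]; c,s=np.cos(-.131),np.sin(-.131); print(X.round(4),"stage",(d@[c,s]).round(4),(d@[-s,c]).round(4),"z above plate",(X[2]-.018).round(4),"err",np.subtract(proj(P[a],X),ua).round(1))
tri("side",(343.7,140.4),"wrist",(358.7,289.5)); tri("side",(350.2,130.4),"wrist",(281,289.5))
save(P["top"],"top17",(400,180,480,240),9)
E
```

```text
[ 0.5761 -0.1734  0.0366] stage -0.0124 0.0183 z above plate 0.0186 err [-0.1 -0.4]
[ 0.5624 -0.2049  0.0435] stage -0.0219 -0.0147 z above plate 0.0255 err [0.  0.1]
```

View pics/top17.png

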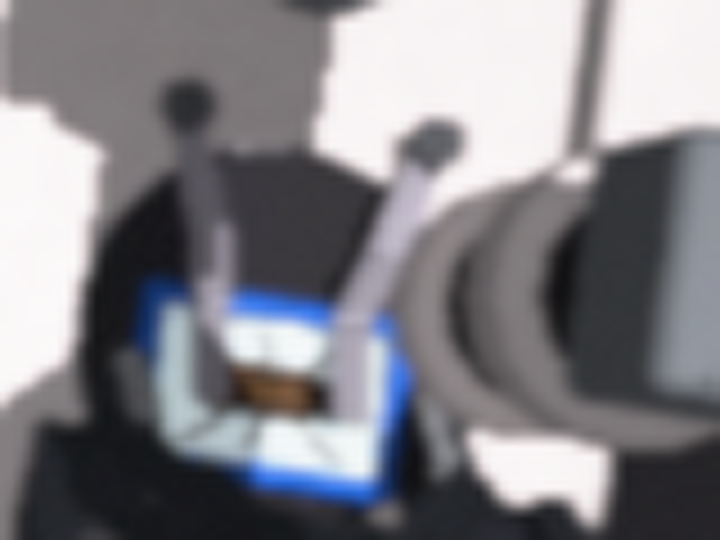

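```bash
python3 -m handwheel '[[-0.14,0,0.08,0,0,0],[-0.14,0,0.08,0,0,0],[-0.14,0,0.08,0,0,0],[0,0,0,0,0,0]]'
python3 - <<'E'
from h import *
rel([.5865,-.1935,.0185],172.5,-30)
p=bot.grab_frame("top"); save(p,"top18",(400,180,480,240),9)
p=bot.grab_frame("side"); save(p,"side18",(310,110,370,160),12)
p=bot.grab_frame("wrist"); save(p,"w18",(180,180,460,360),2.5)
E
```

```text
clock: 24.82
position: [0.586, -0.1933, 0.0183]
tool_rot: [-3.141, 0.524, 3.013]
force: [0.6, 1.4, -2.7]
grip_width: 0.062
pos [ 0.586  -0.1933  0.0183] rot [-179.99   30.03  172.62] q [ 0.62  0.78 -0.48  2.15  2.45  0.34 -0.62] clk 24.825 F [ 0.6  1.4 -2.7]
shift units [-0.02 -0.01  0.  ]
turn deg [0.05 0.03 0.1 ] units [0.0001 0.0001 0.0003]
```

View pics/top18.png

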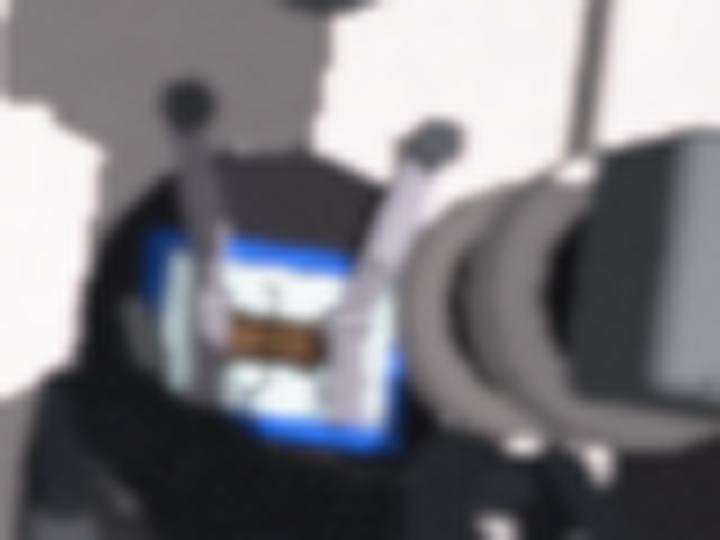

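View pics/side18.png

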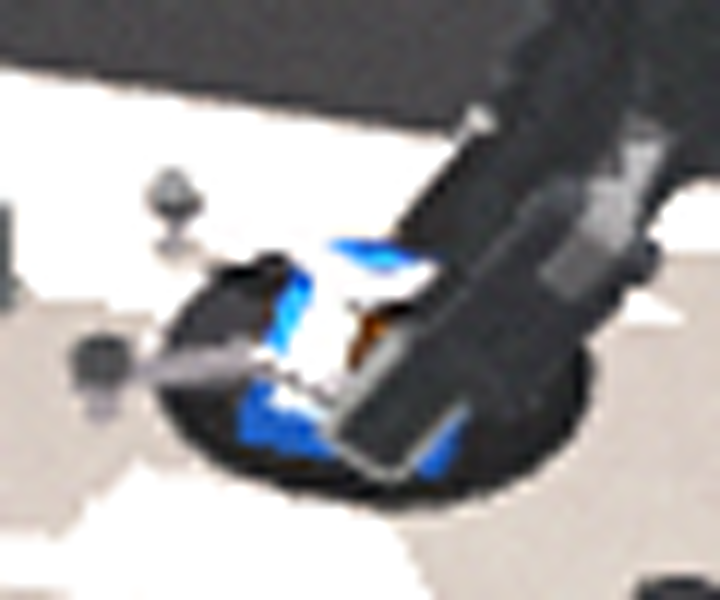

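View pics/w18.png

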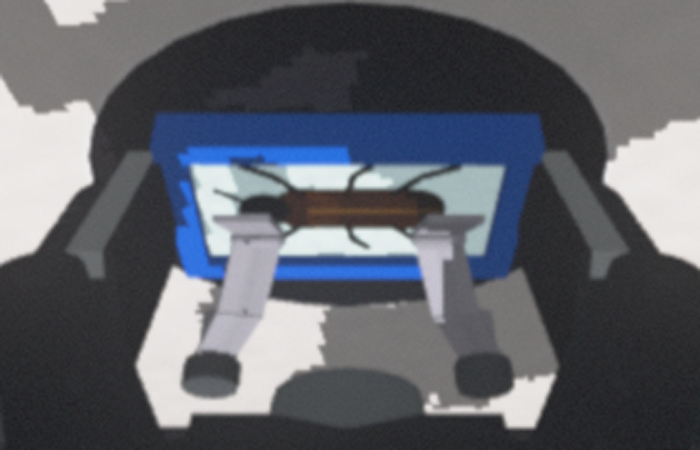

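```bash
python3 - <<'E'
from h import *
p=bot.grab_frame("wrist")
c=lambda u,v:(u/2.5+180,v/2.5+180)
a=ray(p,c(350,3),.018);b=ray(p,c(348,302),.018); print("disc f/b",a.round(4),b.round(4),np.linalg.norm(a-b).round(4),((a+b)/2).round(4))
l=ray(p,c(91,150),.018);r=ray(p,c(606,150),.018); print("disc l/r",np.linalg.norm(l-r).round(4),((l+r)/2).round(4))
# slide rim: top outer front edge / glass window
for z,q in ((.025,[(152,147),(545,147),(508,280),(187,280)]),):
    W=np.array([ray(p,c(*k),z)[:2] for k in q]); print(W.round(4),W.mean(0).round(4),np.linalg.norm(W[1]-W[0]),np.linalg.norm(W[3]-W[0]))
for q in [[(190,164),(506,164),(487,256),(209,256)]]:
    W=np.array([ray(p,c(*k),.025)[:2] for k in q]); print("win",W.mean(0).round(4),np.linalg.norm(W[1]-W[0]),np.linalg.norm(W[3]-W[0]))
E
```

```text
disc f/b [ 0.5413 -0.1864  0.018 ] [ 0.6344 -0.1988  0.018 ] 0.094 [ 0.5878 -0.1926  0.018 ]
disc l/r 0.0927 [ 0.5772 -0.1913  0.018 ]
[[ 0.5629 -0.2222]
 [ 0.5713 -0.1578]
 [ 0.6156 -0.1635]
 [ 0.6071 -0.2283]] [ 0.5892 -0.1929] 0.06499545589986208 0.04464956736230083
win [ 0.5868 -0.1926] 0.05354448571349233 0.03037914222494747
```

```bash
python3 -m handwheel '[[0,0,0,0,0,0],[0,0,0,0,0,0],[0,0,0,0,0,0]]' -0.6
python3 -m handwheel '[[0,0,0,0,0,0],[0,0,0,0,0,0],[0,0,-0.2,0,0,0],[0,0,-0.6,0,0,0],[0,0,-0.9,0,0,0],[0,0,-0.9,0,0,0],[0,0,-0.9,0,0,0],[0,0,0,0,0,0]]' -1
python3 - <<'E'
from h import *
rel([.5865,-.1935,.0185],172.5,-30)
p=bot.grab_frame("top"); save(p,"top19",(400,180,480,240),9)
p=bot.grab_frame("side"); save(p,"side19",(310,110,370,160),12)
p=bot.grab_frame("wrist"); save(p,"w19")
E
```

```text
clock: 25.4
position: [0.5855, -0.1933, 0.0182]
tool_rot: [3.142, 0.524, 3.013]
force: [-0.3, -0.7, -0.4]
grip_width: 0.068
clock: 26.4
position: [0.5419, -0.188, 0.0959]
tool_rot: [-3.14, 0.526, 3.013]
force: [-0.0, 0.0, -0.4]
grip_width: 0.0859
pos [ 0.5419 -0.188   0.0959] rot [-179.91   30.12  172.64] q [ 0.62  0.56 -0.45  2.25  2.37  0.21 -0.6 ] clk 26.4 F [-0.   0.  -0.4]
shift units [-0.    0.02  3.58]
turn deg [-0.02  0.12  0.12] units [-0.0001  0.0003  0.0003]
```

View pics/top19.png

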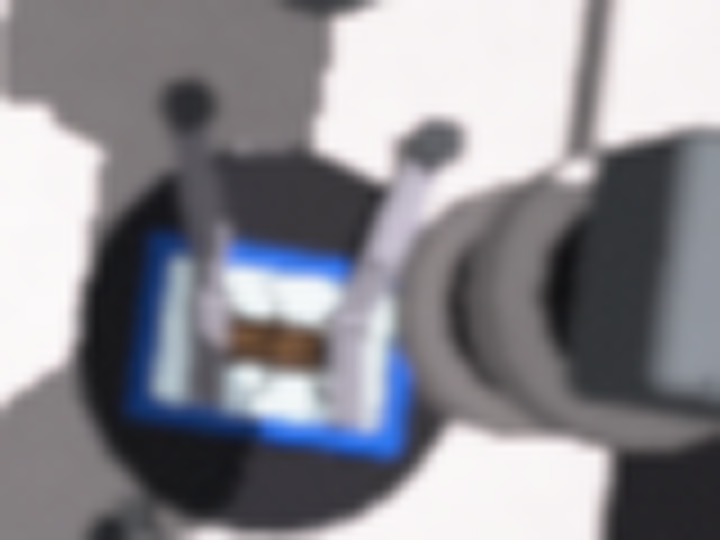

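View pics/side19.png

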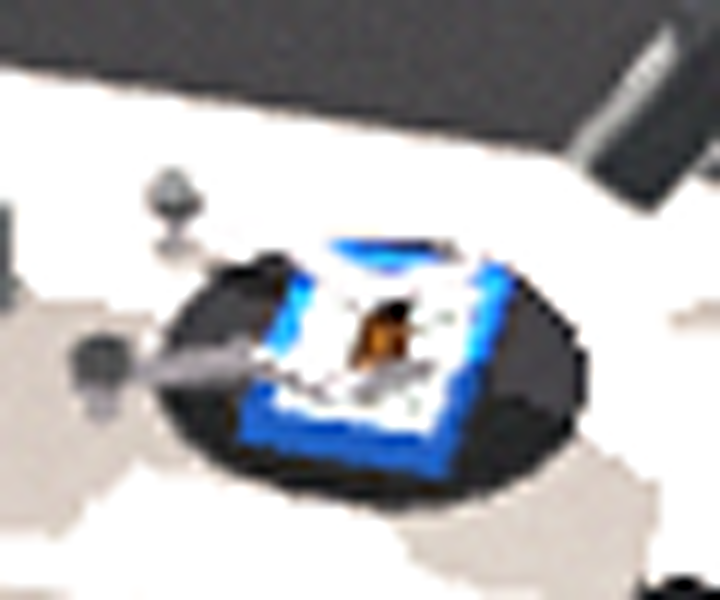

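View pics/w19.png

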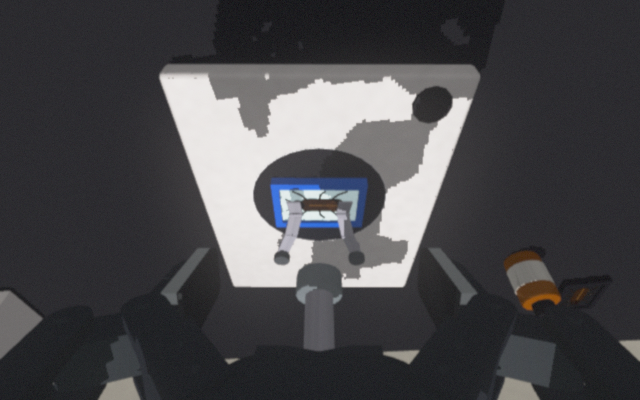

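```bash
python3 - <<'E'
from h import *
p=bot.grab_frame("wrist"); save(p,"w20",(240,140,400,270),5)
for n,b in (("wrist",(260,165,380,240)),("top",(410,203,450,233)),("side",(325,125,360,152))):
    p=bot.grab_frame(n); blue(p,.0235,b)
    g=cv2.cvtColor(p["pixels"],cv2.COLOR_BGR2GRAY)
    for r in bot.trace(p,"slide_centre")[:5]:
        w=ray(p,r["point"],.0235)
        if abs(w[0]-.587)<.03 and abs(w[1]+.193)<.03: print(n,round(r["score"],2),w.round(4))
p=bot.grab_frame("wrist")
a,b=ray(p,(319,149),.018),ray(p,(319,241),.018); print("disc wrist",((a+b)/2).round(4),np.linalg.norm(a-b).round(4))
p=bot.grab_frame("side")
k=lambda u,v:(u/12+310,v/12+110)
q=[ray(p,k(*u),.025)[:2] for u in ((323,240),(515,275),(447,455),(245,415))]; print("side slide corners",np.mean(q,0).round(4),np.degrees(np.arctan2(*(q[0]-q[3])[::-1])).round(1),np.degrees(np.arctan2(*(q[1]-q[2])[::-1])).round(1))
q=[ray(p,k(*u),.018)[:2] for u in ((160,365),(588,380))]; print("side disc", np.mean(q,0).round(4),np.linalg.norm(q[0]-q[1]))
print(bot.observe()["clock"])
E
```

```text
blue 1978 [ 585.9 -193.2] [65.6 50.9] 82.5
wrist 0.72 [ 0.5797 -0.1914  0.0235]
blue 220 [ 585.8 -193.2] [69.1 48.2] 82.4
top 0.84 [ 0.5771 -0.1891  0.0235]
blue 140 [ 583.7 -193.8] [77.6 47.9] 82.0
side 0.66 [ 0.5858 -0.1915  0.0235]
disc wrist [ 0.5876 -0.1927  0.018 ] 0.0951
side slide corners [ 0.5814 -0.1927] -99.3 -98.8
side disc [ 0.5829 -0.1917] 0.09117297498636585
27.0
```

View pics/w20.png

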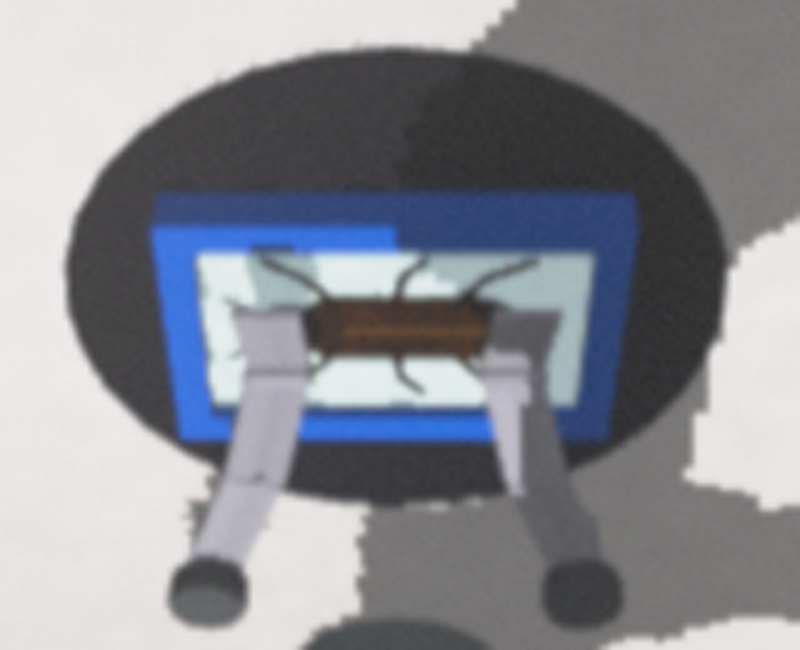

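```bash
python3 -c "
from workcell import bot
print(bot.job_done())"
```

```text
the job is handed in; nothing more can be done
None
```

The beetle slide is loaded on the microscope, beetle side up, and the job was handed in at about 27 s. No verdict was reported, so what follows rests on my own checks.

**What I did:** I took the slide from the tray by its long edges and set it down on the bench. I then picked it up again by its ends, with the gripper tilted 30° to stay clear of the lens. I pushed it under both clips until the push force rose to about 4.4 N and dropped to near zero as they snapped over, then let go and backed off.

**Last checks:**
- **Centring:** each camera puts the slide centre within about 2 mm of the centre of the black disc (limit 9 mm).
- **Square:** the slide's long side measured 82.0–82.5°, and the side camera's corner points gave about 81°. The stage side is at about 82.5°, so it is within about 2° (limit 8°).
- **Clips:** the close wrist picture shows both heels on the glass, inside the rim. I could not read the clip angles themselves.
- **Robot:** gripper open, well clear of the stage, force reading near zero.

**Disagreements and gaps:**
- The cameras differed by about 5 mm on the stage's absolute position, so I centred on each camera's slide-to-disc comparison instead.
- The network's slide point was up to 10 mm off in the last wrist and top pictures. The clips and lens partly hide the slide there, so I went by the frame outline.
- I did not re-measure the leaf slide, dish and bottle at the end. The arm was not commanded near them, and the forces outside the grasps and the push stayed near zero.

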